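# Load the row jig from the partitioned carton

### The arm

A 6-joint arm with a two-finger parallel gripper is mounted at the origin on the work surface. World frame = base frame: x ahead of the robot, y to its left, z up, the work surface at z = 0. Lengths are in m, angles in rad, forces in N, time in s.
With the tool pointing down it reaches from about 0.3 to 0.875 m from the base axis. Payload 6.4 kg.
Tool frame: the origin (TCP) lies between the finger pads; the fingertips stand tip_extent ahead of it and the grasp point (between the pads) lies 5 mm behind it (tip_extent is the distance from the TCP to the fingertips, in m); z points along the fingers, y is the direction in which the jaws open and shut (so a half turn about z gives the same grasp; the last joint's range is limited). The gripper opens to 85 mm and grips with 20 to 120 N. Pads are 22 mm wide; open, the fingers measure 114 mm over their backs; the gripper's body (76 mm by 85 mm) begins 54 mm behind the grasp point. The pads swing forward as they close: fully open they stand 13 mm farther back than shut.
Start: joints at [1.073, 0.181, 1.607, -0, 1.354, -0.206], TCP at [0.165, 0.551, 0.212] pointing down, gripper open.
Joint ranges: [-2.99, 2.99], [-0.89, 2.07], [0.3, 2.58], [-1.14, 4.28], [0, 2.63], [-3.12, 3.12]. Speed limits (rad/s): [2.57, 2.57, 3.01, 3.14, 3.14, 3.14].

### API

Orientations are given as a unit quaternion [w, x, y, z].
In Python, from bench import * gives the robot as it stands.
- The arm moves only by the shell command python3 -m jog 'ROWS'. ROWS is JSON, a list of rows, each a list of 3 entries, a list of its own where there are three numbers: the shift along the tool's x, y, z in mm, then the turn, a rotation vector about the tool's x, y, z in rad, then the opening, from 0 (shut) to 1 (fully open). A call has 1 to 20 rows; each row is the pose to reach, as a shift and turn from the pose measured when the call began, along the tool's axes at that moment; what a row does not reach only later rows make up. A row lasts 1/12 s, in which the tool goes at most 41.7 mm and 7.16 degrees, less where a joint would pass 70% of its speed; a pose out of reach is approached as far as the arm can. A call with a gripper value outside its range is refused whole. The fingers move at their own pace and stop on an object; the grip force is fixed at half the most. Time passes only in rows, so rows that repeat a pose let the fingers close. It gives the time, the measured TCP pose, the force and the opening at its end, in the units of the state.
- get_obs(): the state, without advancing time (a new reading comes with each control period).
- camera(name): name is "side" or "top"; returns (picture, depth): 480x640x3 uint8, red, green, blue; 480x640 float32, m along the optical axis (not along the pixel's ray), 0 where there is no reading.
- get_calibration(name): a dict with "fx", "fy", "cx", "cy" (pixels), "k1" (the pictures are not rectified: a ray, as slopes to the right and down, at radius r is drawn at 1 + k1 r^2 times it, then the intrinsics apply), "world_from_camera" (4x4, takes a point from camera to world coordinates). Camera axes: x right, y down, z forward; pixel columns grow to the right and rows downward; lengths in m; the calibration is good to about 2 mm. A picture is of the moment at which its call begins. get_calibration takes no time and is no camera call.
- hand_in(): hands the job in, once; it reports no verdict.
The state is a dict: "time_s": time; "q": joint angles; "dq": joint speeds; "joint_efforts": joint torques, N m; "eef_pos": TCP position; "eef_rot": TCP orientation; "wrist_force": force on the tool from outside, world axes, zero at the start; "torque": the same for the moment, N m; "opening": opening from 0.0 (shut) to 1.0 (fully open).
Only numpy, scipy, OpenCV 4.12 (cv2) and the standard library are available. Lean on these libraries where they do the work, as an engineer would, in place of code of your own. Each camera call takes 0.05 s, during which the arm holds its last target.

### The job

Get the row jig ready for drilling: swing its orange keeper bar fully open to its stop and put the brass off-cut lying on the jig into the red tray. Then, with the bar left open, lift every cream-and-blue block out of the leaning partitioned carton and stand it upright, blue end down, on the jig plate, with one face pushed flush against the blue fence. Last, swing the keeper bar fully shut against its stop in front of the blocks; leave the spray cans in the carton and everything else on the bench where it is.

Things in the scene. Friction and masses are not known exactly. Their poses are not given: they have to be found in the camera images.
- carton: cardboard carton, open on top, fixed on a wooden rack, leaning 20 deg to its own -x (robot's) side. Frame upright, yaw only; origin on the bench under the middle of the box floor. Box axis = (-0.342, 0, 0.940) in this frame, slope direction = (0.940, 0, 0.342), box y = this y. Outside 140 (slope) x 328 mm (y); 2 rows (along the slope) of 3 cells (along y), each 64 (slope) x 104 mm (y) inside
- carton_in (a point): centre of the carton's inner floor (66 mm above the bench), frame upright like the carton's. Walls and dividers are 4 mm thick and rise 80 mm above the inner floor along the box axis. Blocks and cans stand on this floor and rest on their cell's lower (-x side) wall, their tops 20 mm above the rim
- blank1_mid (a point): centre of a block, 50 x 50 x 100 mm, cream with a blue lower end (24 mm); 0.24 to 0.39 kg. z along its length (from blue end to the end with a dark bore disc), x and y normal to its side faces. In the carton it leans with the carton, its faces parallel to the cell walls. Absent (None from the start) in some runs
- blank2_mid (a point): as blank1
- blank3_mid (a point): as blank1
- blank4_mid (a point): as blank1
- can1_mid (a point): centre (50 mm above its foot) of a red spray can, 50 mm diameter, 102 mm tall, standing in a carton cell; stays there
- can2_mid (a point): the same, green
- jig: row jig fixed to the bench: steel plate 330 (x) x 150 (y) x 6 mm; origin under its centre on the bench; x along the row, away from the robot (yaw small), y left, z up. Blue fence, 30 mm high above the plate, stop face looking to +y at y = -58 mm, from x = -145 to +125 mm (a flush block has its centre at y = -33, z = 56 mm). The bar's pivot is at x = 148, y = 3 mm
- bar (a joint): angle of the orange keeper bar, rad: 0 = shut at its stop (along the jig's -x from its pivot, parallel to the fence, inner face 53 mm from the fence face), 0.8 = open at its other stop (free end swung to the jig's +y). About 0.6 N at the free end moves it; it stays where left. Bar 16 x 16 mm, 305 mm long, its top 30 mm above the bench
- bar_post (a point): top centre of the upright black post near the bar's free end: 18 mm diameter, 66 mm tall above the bar's top, post top 96 mm above the bench, 285 mm from the pivot axis
- offcut_mid (a point): centre of a brass off-cut bar 70 (x) x 26 (y) x 24 mm (z), lying on the jig plate at the start roughly across the row; 0.2 kg
- tray: open red plastic tray fixed to the bench, 130 (x) x 100 (y) x 30 mm high, walls and floor about 4 mm; origin under its centre on the bench
- wrench_grip (a point): wrench, 170 mm, lying on the bench; leave alone
- driver_grip (a point): screwdriver, 190 mm, lying on the bench; leave alone
- drillbit: steel drill blank, 130 mm long, 12 mm thick; leave alone
- tapebox: yellow box 70 x 70 x 35 mm; leave alone
- ringblank: dark steel disc 70 mm diameter, 30 mm high; leave alone
Mind the look-alikes: they are no part of the job. Of the things like the part that bears offcut_mid, leave any that is grey; of the rest the larger one is meant.

How it is judged:
On the way, in this order (a step that is already met when the one before it is completed fails the run):
1. the keeper bar is open to its stop and the off-cut lies in the red tray (value of joint bar above 0.74 rad and x of offcut_mid in the frame of tray between -0.065 and 0.065 m and y of offcut_mid in the frame of tray between -0.05 and 0.05 m and z of offcut_mid in the frame of tray between 0 and 0.045 m), for 0.2 s.
2. every block stands flush against the fence with the bar still open (x of blank1_mid in the frame of jig between -0.13 and 0.12 m and y of blank1_mid in the frame of jig between -0.038 and -0.028 m and z of blank1_mid in the frame of jig between 0.051 and 0.061 m and angle between each of blank1_mid, blank2_mid, blank3_mid, blank4_mid's own z axis and vertical below 0.06 rad and (angle between the x axis of blank1_mid and the x axis of jig, either way round below 0.07 rad or angle between the x axis of blank1_mid and the y axis of jig, either way round below 0.07 rad) and x of blank2_mid in the frame of jig between -0.13 and 0.12 m and y of blank2_mid in the frame of jig between -0.038 and -0.028 m and z of blank2_mid in the frame of jig between 0.051 and 0.061 m and (angle between the x axis of blank2_mid and the x axis of jig, either way round below 0.07 rad or angle between the x axis of blank2_mid and the y axis of jig, either way round below 0.07 rad) and x of blank3_mid in the frame of jig between -0.13 and 0.12 m and y of blank3_mid in the frame of jig between -0.038 and -0.028 m and z of blank3_mid in the frame of jig between 0.051 and 0.061 m and (angle between the x axis of blank3_mid and the x axis of jig, either way round below 0.07 rad or angle between the x axis of blank3_mid and the y axis of jig, either way round below 0.07 rad) and x of blank4_mid in the frame of jig between -0.13 and 0.12 m and y of blank4_mid in the frame of jig between -0.038 and -0.028 m and z of blank4_mid in the frame of jig between 0.051 and 0.061 m and (angle between the x axis of blank4_mid and the x axis of jig, either way round below 0.07 rad or angle between the x axis of blank4_mid and the y axis of jig, either way round below 0.07 rad) and value of joint bar above 0.55 rad), for 0.2 s.
3. the keeper bar is shut against its stop (value of joint bar below 0.04 rad), for 0.2 s.
At the end, for the whole second after the job is handed in: Every block stands upright (within 3.5 degrees) on the jig plate with a face against the fence (within 5 mm, square within 4 degrees), between the fence's ends; the bar is within 0.04 rad of shut; the off-cut lies in the tray (x of blank1_mid in the frame of jig between -0.13 and 0.12 m and y of blank1_mid in the frame of jig between -0.038 and -0.028 m and z of blank1_mid in the frame of jig between 0.051 and 0.061 m and angle between each of blank1_mid, blank2_mid, blank3_mid, blank4_mid's own z axis and vertical below 0.06 rad and (angle between the x axis of blank1_mid and the x axis of jig, either way round below 0.07 rad or angle between the x axis of blank1_mid and the y axis of jig, either way round below 0.07 rad) and x of blank2_mid in the frame of jig between -0.13 and 0.12 m and y of blank2_mid in the frame of jig between -0.038 and -0.028 m and z of blank2_mid in the frame of jig between 0.051 and 0.061 m and (angle between the x axis of blank2_mid and the x axis of jig, either way round below 0.07 rad or angle between the x axis of blank2_mid and the y axis of jig, either way round below 0.07 rad) and x of blank3_mid in the frame of jig between -0.13 and 0.12 m and y of blank3_mid in the frame of jig between -0.038 and -0.028 m and z of blank3_mid in the frame of jig between 0.051 and 0.061 m and (angle between the x axis of blank3_mid and the x axis of jig, either way round below 0.07 rad or angle between the x axis of blank3_mid and the y axis of jig, either way round below 0.07 rad) and x of blank4_mid in the frame of jig between -0.13 and 0.12 m and y of blank4_mid in the frame of jig between -0.038 and -0.028 m and z of blank4_mid in the frame of jig between 0.051 and 0.061 m and (angle between the x axis of blank4_mid and the x axis of jig, either way round below 0.07 rad or angle between the x axis of blank4_mid and the y axis of jig, either way round below 0.07 rad) and x of offcut_mid in the frame of tray between -0.065 and 0.065 m and y of offcut_mid in the frame of tray between -0.05 and 0.05 m and z of offcut_mid in the frame of tray between 0 and 0.045 m and value of joint bar below 0.04 rad); the robot touches nothing.
It fails at once if a spray can is taken out of its cell or a bystander is pushed more than 5 cm (distance of any of can1_mid, can2_mid from where it was at the start of the episode above 0.06 m or distance of any of wrench_grip, driver_grip, drillbit, tapebox, ringblank from where it was at the start of the episode above 0.05 m).
Of blank1, blank2, blank3, blank4 only 2 to 4 are there at a start; the rules pass over those that are not, and their reading is None.
At some moment in a run one of offcut may be knocked a few centimetres aside while the robot is not near it.
It also fails if it takes over 210 s, if anything falls off the work surface, if the arm or the gripper's body presses on something with over 40 N, if the wrist force passes 120 N, or if a joint passes its speed limit or range.

## Working session

There is one attempt and no reset: what is moved stays moved. The work goes in short steps, Python scripts to look and compute and a shell command to move; the robot and the scene stay as the last step left them, time stands still between calls to the robot, and variables do not carry over. Pictures are saved under pics/ and viewed, and the job is handed in when it is done.

```bash
ls; mkdir -p pics; python3 - <<'E'
from bench import *
import cv2
o=get_obs()
print(o)
for n in("top","side"):
    p,d=camera(n); cv2.imwrite(f"pics/{n}0.png",p[:,:,::-1]); import numpy as np; np.save(f"pics/{n}0d.npy",d)
    print(get_calibration(n))
E
```

```text
pics
{'time_s': 0.0, 'q': array([ 1.07271631e+00,  1.81556512e-01,  1.60801383e+00,  2.72497387e-05,
        1.35376176e+00, -2.06327792e-01]), 'dq': array([-0.00142832, -0.00129531,  0.00152995, -0.00135854, -0.00188311,
       -0.00118611]), 'joint_efforts': array([ 7.93967865e-04, -4.44890070e+01, -3.51328611e+01, -6.02810883e-05,
        9.12238058e-03, -1.57332920e-05]), 'eef_pos': array([0.16509674, 0.55018811, 0.21147265]), 'eef_rot': array([-3.12513080e-04,  1.45362153e-01,  9.89378132e-01, -8.11748622e-04]), 'wrist_force': array([ 0.75593879, -0.39122817, -0.02882844]), 'torque': array([ 0.02061761,  0.02556413, -0.02597196]), 'opening': 1.0020337760387843}
{'fx': 603.2447380853303, 'fy': 603.2447380853303, 'cx': 314.2080245560897, 'cy': 240.3764644686574, 'k1': 0.015641200379443942, 'world_from_camera': array([[ 2.60063313e-02, -9.95198266e-01,  9.43614478e-02,
         4.01658389e-01],
       [-9.99661776e-01, -2.58846469e-02,  2.51352231e-03,
        -2.13251018e-02],
       [-5.89402882e-05, -9.43949001e-02, -9.95534831e-01,
         1.30986769e+00],
       [ 0.00000000e+00,  0.00000000e+00,  0.00000000e+00,
         1.00000000e+00]])}
{'fx': 494.220156958105, 'fy': 494.220156958105, 'cx': 315.2413234088517, 'cy': 236.43747430730357, 'k1': 0.01513106782045911, 'world_from_camera': array([[ 0.7487018 , -0.34226122,  0.56771725, -0.12150242],
       [-0.66243469, -0.35396141,  0.66022088, -0.77581964],
       [-0.025018  , -0.87038416, -0.49173725,  0.65018093],
       [ 0.        ,  0.        ,  0.        ,  1.        ]])}
```

View pics/top0.png

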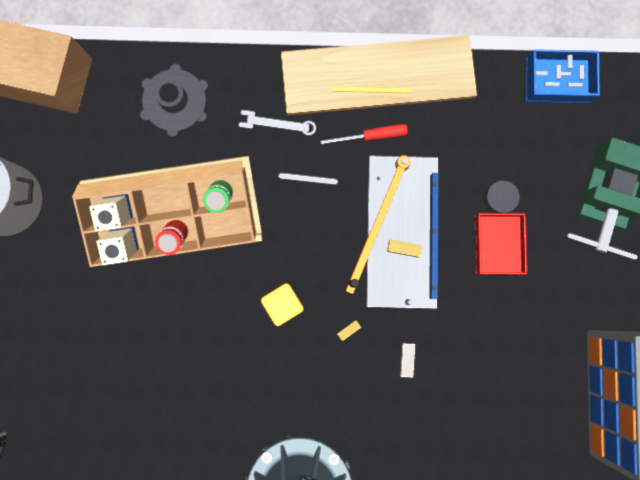

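View pics/side0.png

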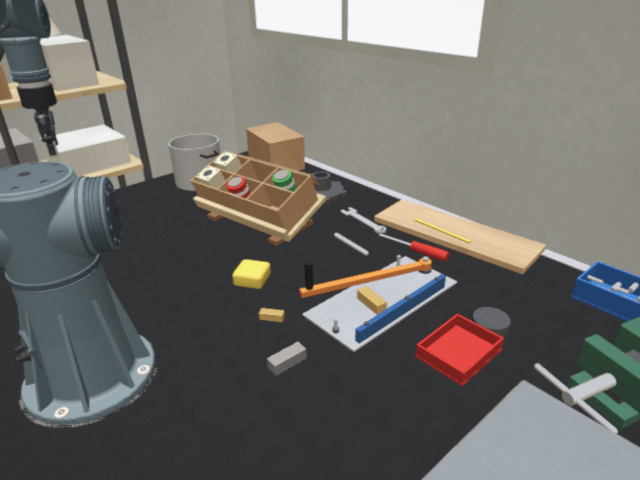

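The scene shows two blocks, at top-picture (108,213) and (116,247), with the red can at (171,237) and the green can at (217,197). The off-cut candidates in the top picture are:
- **Large brass, (404,249):** lies on the jig.
- **Small brass, (349,331):** lies on the bench.
- **Grey, (408,361):** excluded by the description.

The large brass one on the jig is the one meant. I'll confirm it in an enlarged crop.

```bash
cat > h.py <<'E'
from bench import *
import numpy as np, cv2
from scipy.spatial.transform import Rotation as R
def ray(n,u,v):
    c=get_calibration(n); K=np.array([[c['fx'],0,c['cx']],[0,c['fy'],c['cy']],[0,0,1.]])
    p=cv2.undistortPoints(np.array([[[u,v]]],float),K,np.array([c['k1'],0,0,0.]))[0,0]
    T=c['world_from_camera']; return T[:3,3],T[:3,:3]@np.array([p[0],p[1],1.])
def at(n,u,v,z):
    o,d=ray(n,u,v); return o+d*(z-o[2])/d[2]
def proj(n,P):
    c=get_calibration(n); T=np.linalg.inv(c['world_from_camera']); K=np.array([[c['fx'],0,c['cx']],[0,c['fy'],c['cy']],[0,0,1.]])
    p,_=cv2.projectPoints(np.atleast_2d(np.array(P,float)),cv2.Rodrigues(T[:3,:3])[0],T[:3,3],K,np.array([c['k1'],0,0,0.])); return p[:,0]
def snap(n,name,crop=None,s=1):
    p,d=camera(n); np.save(f"pics/{name}.npy",d); b=np.ascontiguousarray(p[:,:,::-1]); cv2.imwrite(f"pics/{name}_raw.png",b)
    cropit(b,f"pics/{name}.png",crop,s); return b,d
def cropit(b,path,crop,s):
    if crop: u0,v0,u1,v1=crop; b=b[v0:v1,u0:u1]
    cv2.imwrite(path,cv2.resize(b,None,fx=s,fy=s,interpolation=cv2.INTER_CUBIC))
def Rt():
    q=get_obs()['eef_rot']; return R.from_quat([q[1],q[2],q[3],q[0]])
def go(P,Rg=None):
    """shift (mm) and rotvec in tool axes to get to TCP P with rotation Rg"""
    o=get_obs(); r=Rt(); s=r.inv().apply(np.array(P)-o['eef_pos'])*1000
    rv=(r.inv()*Rg).as_rotvec() if Rg is not None else np.zeros(3)
    print('shift',s.round(1),'turn',rv.round(4),'rows>=',max(np.linalg.norm(s)/41.7,np.degrees(np.linalg.norm(rv))/7.16).round(1))
def down(yaw): # tool down, tool y axis (jaw) at angle yaw in world
    y=np.array([np.cos(yaw),np.sin(yaw),0]); z=np.array([0,0,-1.]); return R.from_matrix(np.array([np.cross(y,z),y,z]).T)
def pr():
    o=get_obs(); print(o['time_s'],o['eef_pos'].round(4),Rt().as_matrix().round(3).tolist(),o['wrist_force'].round(1),o['opening'].round(3),o['q'].round(2))
E
python3 - <<'E'
from h import *
b=cv2.imread('pics/top0.png')
cropit(b,'pics/c1.png',(340,145,540,315),4)
cropit(b,'pics/c2.png',(65,145,275,275),3.8)
E
```

```text
(no output)
```

View pics/c1.png

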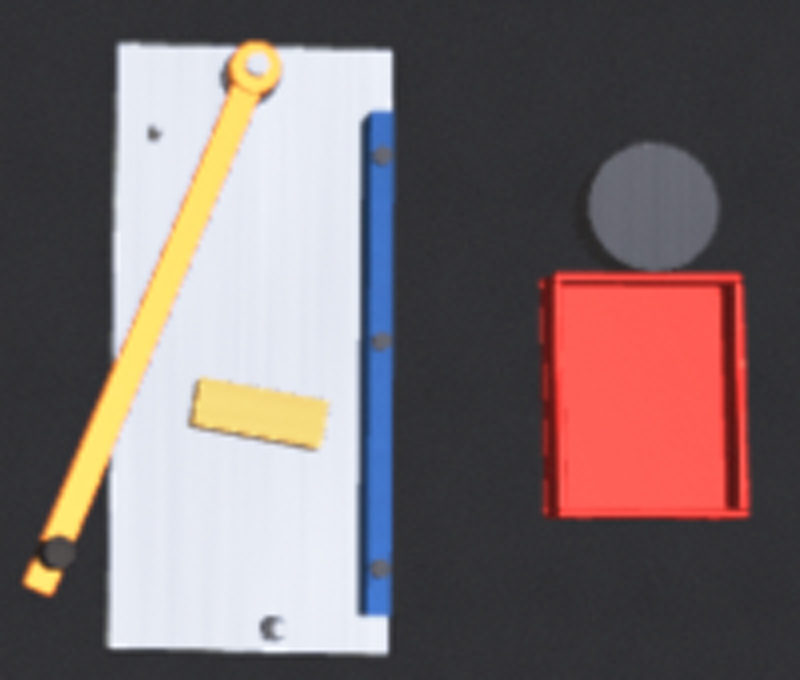

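View pics/c2.png

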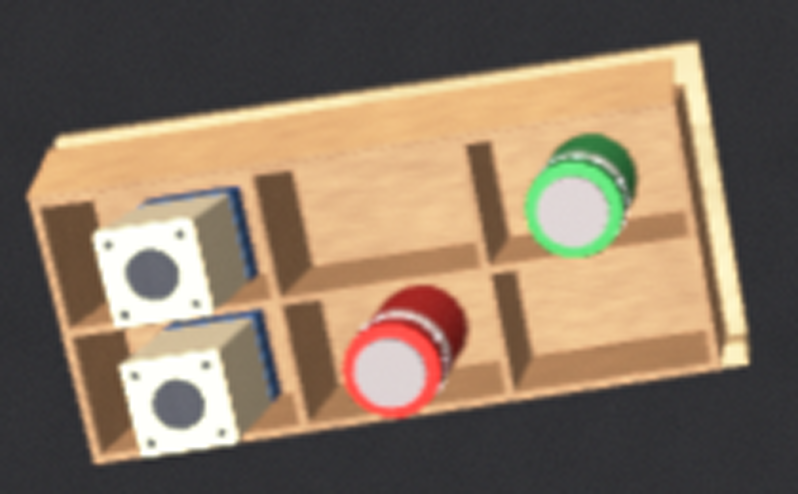

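The crop shows two things. The large brass piece on the jig is at about (405,248), and it is the off-cut. The two blocks share the +y column, with their bore discs at crop (152,273) and (179,404).

```bash
python3 - <<'E'
from h import *
C=lambda x,y,z:at('top',340+(x-.0)/4,145+y/4,z)
pc=[C(118,43,.006),C(392,50,.006),C(388,655,.006),C(107,648,.006)]
for p in pc: print(p.round(4))
c=np.mean(pc,0); print('jig c',c.round(4),'size',np.linalg.norm(pc[0]-pc[3]),np.linalg.norm(pc[1]-pc[2]),np.linalg.norm(pc[0]-pc[1]))
ax=(pc[0]-pc[3]+pc[1]-pc[2]); yaw=np.arctan2(ax[1],ax[0]); print('yaw',yaw)
f=[C(371,113,.036),C(365,613,.036),C(391,113,.036),C(389,613,.036)]
Rz=np.array([[np.cos(yaw),np.sin(yaw)],[-np.sin(yaw),np.cos(yaw)]])
for p in f: print('fence',p.round(4),(Rz@(p-c)[:2]).round(4))
pv=C(257,65,.035);po=C(57,552,.096)
print('pivot',pv,Rz@(pv-c)[:2],'post',po,Rz@(po-c)[:2])
dd=Rz@(po-pv)[:2]; print('bar ang',np.arctan2(dd[1],-dd[0]),np.linalg.norm(dd))
oc=[C(200,379,.03),C(328,400,.03),C(318,450,.03),C(191,427,.03)]
print('offcut',np.mean(oc,0),oc[1]-oc[0],np.linalg.norm(oc[1]-oc[0]),np.linalg.norm(oc[0]-oc[3]), Rz@(np.mean(oc,0)-c)[:2])
t=[C(553,273,.03),C(742,273,.03),C(749,515,.03),C(555,517,.03)]
print('tray',np.mean(t,0),[np.linalg.norm(t[i]-t[i-1]).round(3) for i in range(4)]); print(C(653,206,.03))
D=lambda x,y,z:at('top',65+x/3.8,145+y/3.8,z)
# block tops: height guess from depth
d=np.load('pics/top0d.npy')
o=get_calibration('top')
def d3(n,u,v,d):
    o,r=ray(n,u,v); return o+r*d[int(round(v)),int(round(u))]
for (x,y) in [(152,273),(179,404),(392,373),(572,212)]:
    print('top',d3('top',65+x/3.8,145+y/3.8,d).round(4))
for (x,y) in [(95,462),(717,368),(70,330),(38,203),(675,105),(680,240)]:
    print('rim',d3('top',65+x/3.8,145+y/3.8,d).round(4))
for n in [[(95,232),(194,217),(213,312),(116,328)],[(121,362),(222,346),(239,442),(139,456)]]:
    for (x,y) in n: print('blk corner',d3('top',65+x/3.8,145+y/3.8,d).round(4))
E
```

```text
[ 0.7153 -0.1347  0.006 ]
[ 0.7152 -0.2852  0.006 ]
[ 0.3847 -0.2853  0.006 ]
[ 0.3845 -0.1346  0.006 ]
jig c [ 0.5499 -0.21    0.006 ] size 0.33082359739671824 0.3304600540250138 0.15049313655465532
yaw -9.883387831937473e-05
fence [ 0.6734 -0.2682  0.036 ] [ 0.1235 -0.0582]
fence [ 0.4067 -0.267   0.036 ] [-0.1432 -0.0571]
fence [ 0.6737 -0.2789  0.036 ] [ 0.1237 -0.0689]
fence [ 0.4071 -0.2796  0.036 ] [-0.1429 -0.0697]
pivot [ 0.69820994 -0.20702899  0.035     ] [0.14827512 0.00295467] post [ 0.43288288 -0.10085284  0.096     ] [-0.11706243  0.1091046 ]
bar ang 0.38055480373134626 0.28578282860283466
offcut [ 0.51064226 -0.21123667  0.03      ] [-0.00945607 -0.06820726  0.        ] 0.06885962551477968 0.026138892409705048 [-0.03929214 -0.00127155]
tray [ 0.52675075 -0.41841665  0.03      ] [np.float64(0.13), np.float64(0.101), np.float64(0.129), np.float64(0.102)]
[ 0.6278929  -0.42051107  0.03      ]
top [0.5451 0.3827 0.1634]
top [0.4802 0.3692 0.1522]
top [0.4991 0.2637 0.1473]
top [0.5808 0.172  0.1693]
rim [ 0.4562  0.4671 -0.0022]
rim [ 0.5193  0.114  -0.0019]
rim [0.5173 0.4302 0.1423]
rim [0.5795 0.4429 0.1613]
rim [0.6402 0.1244 0.1523]
rim [0.5724 0.1209 0.1392]
blk corner [0.5632 0.4072 0.1774]
blk corner [0.5741 0.3631 0.1638]
blk corner [0.5289 0.359  0.1388]
blk corner [0.5176 0.402  0.1555]
blk corner [0.5009 0.4002 0.1506]
blk corner [0.5113 0.3528 0.1407]
blk corner [ 0.4698  0.3861 -0.0031]
blk corner [ 0.4602  0.4418 -0.0007]
```

```bash
cat >> h.py <<'E'
S=np.array([.9397,0,.3420]);W=np.array([-.3420,0,.9397]);Y=np.array([0,1.,0])
def box(cx,cy,yaw,u,y,w):
    r=R.from_euler('z',yaw); return np.array([cx,cy,.066])+r.apply(S*u+Y*y+W*w)
E
python3 - <<'E'
from h import *
from scipy.optimize import least_squares
D=lambda x,y:(65+x/3.8,145+y/3.8)
F=[((95,463),(-.070,.164,.08)),((717,369),(-.070,-.164,.08)),((28,196),(.070,.164,.08)),((490,262),(0,-.054,.08)),((277,299),(0,.054,.08)),((70,331),(0,.164,.08)),((677,100),(.068,-.164,.08))]
def res(p):
    return np.concatenate([proj('top',box(*p[:3],*g))[0]-D(*m) for m,g in F])
s=least_squares(res,[.53,.28,.18],loss='soft_l1'); print(s.x,res(s.x).reshape(-1,2).round(1).tolist())
p=s.x
r=R.from_euler('z',p[2])
# blocks: fit y using face corners
for nm,u,cs in [('up',.027,[(95,232),(194,217),(213,312),(116,328)]),('lo',-.041,[(121,362),(222,346),(239,442),(139,456)])]:
    def rb(q): return np.concatenate([proj('top',box(*p,q[0]+a*.025,q[1]+b*.025,.1))[0]-D(*c) for c,(a,b) in zip(cs,[(1,1),(1,-1),(-1,-1),(-1,1)])])
    f=least_squares(rb,[u,.1]); print(nm,f.x,rb(f.x).reshape(-1,2).round(1).tolist(),'top centre',box(*p,*f.x,.1))
b=cv2.imread('pics/side0.png')
# overlay check in side
for u,y in [(.027,None)]: pass
for g in [(-.07,.164,.08),(-.07,-.164,.08),(.07,-.164,.08),(.07,.164,.08)]:
    q=proj('side',box(*p,*g))[0]; cv2.circle(b,(int(round(q[0])),int(round(q[1]))),2,(255,0,255),-1)
    print(q)
cropit(b,'pics/c3.png',(170,130,350,260),4.4)
E
```

```text
[0.57327216 0.27731056 0.18020115] [[0.4, -0.7], [1.3, -1.4], [0.5, 0.3], [-0.8, 1.1], [0.2, -0.3], [-1.6, -0.1], [-0.3, 0.9]]
up [0.0259827  0.10566276] [[-0.6, -0.1], [-0.3, -0.2], [0.7, 0.2], [0.2, 0.0]] top centre [0.54470887 0.37950881 0.16885608]
lo [-0.04156001  0.10828834] [[-0.3, 0.1], [-1.0, 0.3], [0.3, -0.3], [1.0, -0.0]] top centre [0.48179613 0.37071633 0.14575648]
[189.42315775 180.2764644 ]
[276.99186535 210.72187107]
[310.27954403 175.17726166]
[222.58740902 150.52302196]
```

View pics/c3.png

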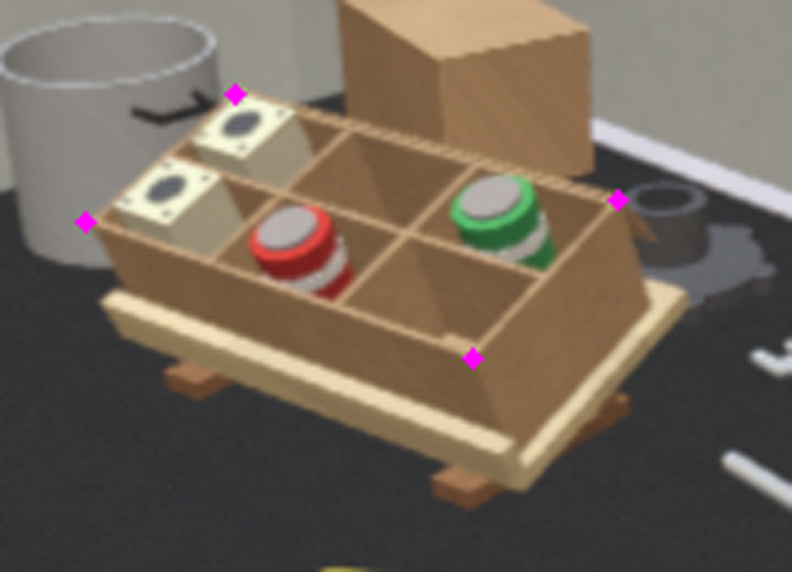

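```bash
python3 - <<'E'
import bench
print([x for x in dir(bench) if not x.startswith('__')])
print(getattr(bench,'tip_extent',None))
from h import *
pr()
th=.38;piv=np.array([.698,-.207])
def post(t): return piv+.285*np.array([-np.cos(t),np.sin(t)])
for t in (.38,.6,.8,.83): print(t,post(t))
# approach above post with jaw along tangent (sin,cos) at .6
go([*post(.38),.22],down(np.arctan2(np.cos(.6),np.sin(.6))))
E
```

```text
['MotionError', 'camera', 'get_calibration', 'get_obs', 'hand_in', 'tip_extent']
0.014Traceback (most recent call last):
  File "<stdin>", line 5, in <module>
  File "h.py", line 29, in pr
    o=get_obs(); print(o['time_s'],o['eef_pos'].round(4),Rt().as_matrix().round(3).tolist(),o['wrist_force'].round(1),o['opening'].round(3),o['q'].round(2))
                                                                                                                      ^^^^^^^^^^^^^^^^^^
AttributeError: 'float' object has no attribute 'round'
```

```bash
sed -i "s/o\['opening'\].round(3)/round(o['opening'],3)/" h.py; python3 - <<'E'
from h import *
pr()
piv=np.array([.698,-.207])
def post(t): return piv+.285*np.array([-np.cos(t),np.sin(t)])
for t in (.38,.6,.8,.83): print(t,post(t))
go([*post(.38),.22],down(np.arctan2(np.cos(.6),np.sin(.6))))
go([*post(.38),.22],down(np.arctan2(-np.cos(.6),-np.sin(.6))))
E
```

```text
0.1 [0.1652 0.5502 0.2116] [[-0.958, 0.288, -0.001], [0.288, 0.958, -0.001], [0.0, -0.002, -1.0]] [0.8 0.1 0.2] 1.001 [ 1.07  0.18  1.61 -0.    1.35 -0.21]
0.38 [ 0.43333058 -0.10128767]
0.6 [ 0.46277935 -0.0460769 ]
0.8 [ 0.49943859 -0.00255351]
0.83 [0.50566041 0.00331044]
shift [-444.3 -546.8   -7.7] turn [-0.0016 -0.      0.3082] rows>= 16.9
shift [-444.3 -546.8   -7.7] turn [ 1.0000e-04 -2.3000e-03 -2.8334e+00] rows>= 22.7
```

```bash
python3 -m jog '[[[-444,-547,-8],[0,0,0.308],0.5],[[-444,-547,-8],[0,0,0.308],0.5],[[-444,-547,-8],[0,0,0.308],0.5],[[-444,-547,-8],[0,0,0.308],0.5],[[-444,-547,-8],[0,0,0.308],0.5],[[-444,-547,-8],[0,0,0.308],0.5],[[-444,-547,-8],[0,0,0.308],0.5],[[-444,-547,-8],[0,0,0.308],0.5],[[-444,-547,-8],[0,0,0.308],0.5],[[-444,-547,-8],[0,0,0.308],0.5],[[-444,-547,-8],[0,0,0.308],0.5],[[-444,-547,-8],[0,0,0.308],0.5],[[-444,-547,-8],[0,0,0.308],0.5],[[-444,-547,-8],[0,0,0.308],0.5],[[-444,-547,-8],[0,0,0.308],0.5],[[-444,-547,-8],[0,0,0.308],0.5],[[-444,-547,-8],[0,0,0.308],0.5],[[-444,-547,-8],[0,0,0.308],0.5],[[-444,-547,-8],[0,0,0.308],0.5],[[-444,-547,-8],[0,0,0.308],0.5]]'; python3 - <<'E'
from h import *
pr(); snap('side','s1',(220,180,480,360),3)
go([.433,-.101,.07],down(np.arctan2(np.cos(.6),np.sin(.6))))
E
```

```text
time_s: 1.77
eef_pos: [0.4324, -0.101, 0.2196]
eef_rot: [-0.001, 0.296, 0.955, -0.0]
wrist_force: [0.1, 0.3, 0.2]
opening: 0.502
1.7667 [ 0.4324 -0.101   0.2196] [[-0.825, 0.565, -0.002], [0.565, 0.825, -0.0], [0.002, -0.001, -1.0]] [0.1 0.3 0.2] 0.502 [-0.5  -0.13  1.91 -0.    1.36 -1.47]
shift [-1.000e+00  1.000e-01  1.498e+02] turn [-0.0014 -0.0012  0.0007] rows>= 3.6
```

View pics/s1.png

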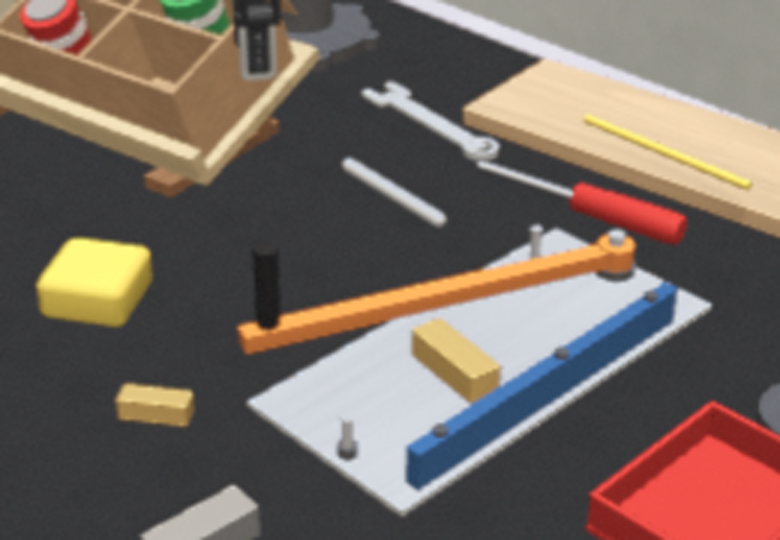

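```bash
python3 -m jog '[[[-1,0,40],[0,0,0],0.5],[[-1,0,80],[0,0,0],0.5],[[-1,0,120],[0,0,0],0.5],[[-1,0,150],[0,0,0],0.5],[[-1,0,150],[0,0,0],0.4],[[-1,0,150],[0,0,0],0.3],[[-1,0,150],[0,0,0],0.3],[[-1,0,150],[0,0,0],0.3]]'; python3 - <<'E'
from h import *
piv=np.array([.698,-.207])
for t in (.45,.52,.59,.66,.73,.8,.83):
    p=piv+.285*np.array([-np.cos(t),np.sin(t)]); go([*p,.07],R.identity()*down(np.arctan2(np.cos(.6),np.sin(.6))))
E
```

```text
time_s: 2.48
eef_pos: [0.4349, -0.1016, 0.0724]
eef_rot: [0.002, 0.295, 0.956, -0.001]
wrist_force: [-0.1, 0.1, 0.6]
opening: 0.303
shift [ 5.2 19.   2.4] turn [-0.0009  0.0035  0.0016] rows>= 0.5
shift [ 7.4 38.8  2.3] turn [-0.0009  0.0035  0.0016] rows>= 0.9
shift [ 8.3 58.7  2.3] turn [-0.0009  0.0035  0.0016] rows>= 1.4
shift [ 7.8 78.7  2.3] turn [-0.0009  0.0035  0.0016] rows>= 1.9
shift [ 5.8 98.5  2.3] turn [-0.0009  0.0035  0.0016] rows>= 2.4
shift [  2.5 118.2   2.3] turn [-0.0009  0.0035  0.0016] rows>= 2.8
shift [  0.7 126.5   2.3] turn [-0.0009  0.0035  0.0016] rows>= 3.0
```

```bash
python3 -m jog '[[[3,10,0],[0,0,0],0.3],[[5,20,0],[0,0,0],0.3],[[7,38,0],[0,0,0],0.3],[[8,58,0],[0,0,0],0.3],[[8,78,0],[0,0,0],0.3],[[6,98,0],[0,0,0],0.3],[[4,108,0],[0,0,0],0.3],[[3,118,0],[0,0,0],0.3],[[2,122,0],[0,0,0],0.3],[[2,124,0],[0,0,0],0.3],[[2,124,0],[0,0,0],0.3]]'; python3 - <<'E'
from h import *
pr(); b,d=snap('top','t2',(300,140,540,320),3.3)
E
```

```text
time_s: 3.4
eef_pos: [0.5032, 0.0017, 0.0724]
eef_rot: [0.002, 0.295, 0.956, -0.001]
wrist_force: [-0.3, -0.4, -0.4]
opening: 0.298
3.4 [0.5032 0.0017 0.0724] [[-0.826, 0.563, 0.002], [0.563, 0.826, -0.003], [-0.004, -0.001, -1.0]] [-0.3 -0.4 -0.4] 0.298 [-0.23  0.2   1.9  -0.    1.04 -1.2 ]
```

View pics/t2.png

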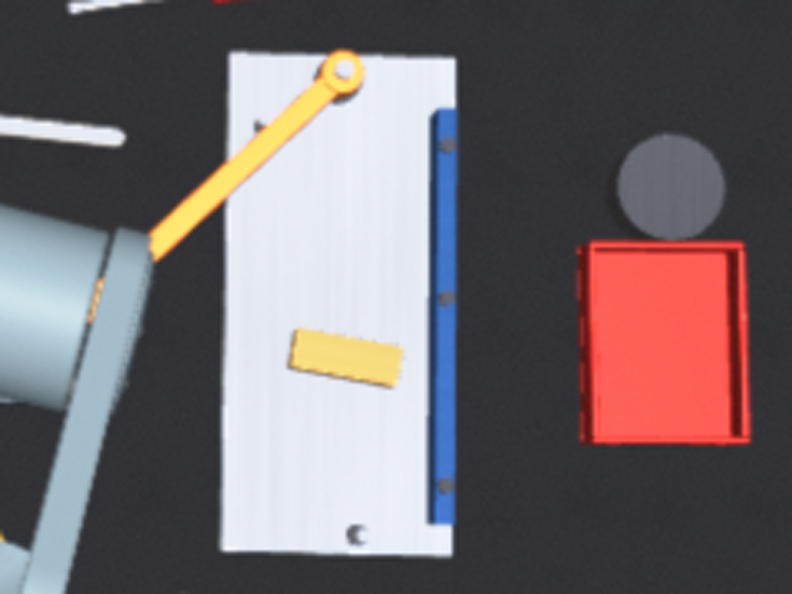

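The picture shows the bar swung open, at about 0.8 rad. The off-cut is still at about (404,248). No contact force shows yet, so I'll push a little further until the stop is felt.

```bash
python3 -m jog '[[[-1,3,0],[0,0,0],0.3],[[-1,5,0],[0,0,0],0.3],[[-1,5,0],[0,0,0],0.3]]'; python3 -m jog '[[[-1,3,0],[0,0,0],0.3],[[-1,5,0],[0,0,0],0.3],[[-1,5,0],[0,0,0],0.3]]'
```

```text
time_s: 3.7
eef_pos: [0.5036, 0.0026, 0.0718]
eef_rot: [-0.001, 0.295, 0.956, -0.004]
wrist_force: [-11.5, -10.9, 7.2]
opening: 0.3
time_s: 3.95
eef_pos: [0.5037, 0.0025, 0.0715]
eef_rot: [-0.004, 0.295, 0.956, -0.008]
wrist_force: [-15.2, -16.1, 9.5]
opening: 0.305
```

```bash
python3 -m jog '[[[0,-6,0],[0,0,0],0.4],[[0,-6,0],[0,0,0],0.55],[[0,-6,0],[0,0,0],0.6],[[0,-6,-35],[0,0,0],0.6],[[0,-6,-70],[0,0,0],0.6],[[0,-6,-105],[0,0,0],0.6],[[0,-6,-110],[0,0,0],0.6]]'; python3 - <<'E'
from h import *
pr()
for y in (-.138,np.pi-.138): go([.5106,-.2112,.16],down(y))
E
```

```text
time_s: 4.53
eef_pos: [0.5059, -0.0014, 0.1882]
eef_rot: [0.001, 0.295, 0.956, -0.007]
wrist_force: [1.1, 0.2, 0.5]
opening: 0.598
4.5333 [ 0.5059 -0.0014  0.1882] [[-0.826, 0.563, -0.002], [0.563, 0.826, -0.014], [-0.006, -0.013, -1.0]] [1.1 0.2 0.5] 0.598 [-0.23  0.05  1.8  -0.01  1.29 -1.2 ]
shift [-121.9 -170.4   31.2] turn [-0.008   0.0127  1.1104] rows>= 8.9
shift [-121.9 -170.4   31.2] turn [-0.0145 -0.009  -2.0311] rows>= 16.3
```

```bash
python3 -m jog '[[[-122,-170,31],[-0.008,0.013,1.11],1],[[-122,-170,31],[-0.008,0.013,1.11],1],[[-122,-170,31],[-0.008,0.013,1.11],1],[[-122,-170,31],[-0.008,0.013,1.11],1],[[-122,-170,31],[-0.008,0.013,1.11],1],[[-122,-170,31],[-0.008,0.013,1.11],1],[[-122,-170,31],[-0.008,0.013,1.11],1],[[-122,-170,31],[-0.008,0.013,1.11],1],[[-122,-170,31],[-0.008,0.013,1.11],1],[[-122,-170,31],[-0.008,0.013,1.11],1],[[-122,-170,31],[-0.008,0.013,1.11],1],[[-122,-170,31],[-0.008,0.013,1.11],1]]'; python3 - <<'E'
from h import *
snap('side','s3',(220,180,480,360),3)
go([.5106,-.2112,.026],down(-.138))
E
```

```text
time_s: 5.53
eef_pos: [0.5111, -0.2107, 0.16]
eef_rot: [-0.0, 0.753, 0.658, 0.0]
wrist_force: [0.2, -0.8, -0.4]
opening: 1.0
shift [ -0.6  -0.4 134.1] turn [-0.     -0.0003  0.0034] rows>= 3.2
```

View pics/s3.png

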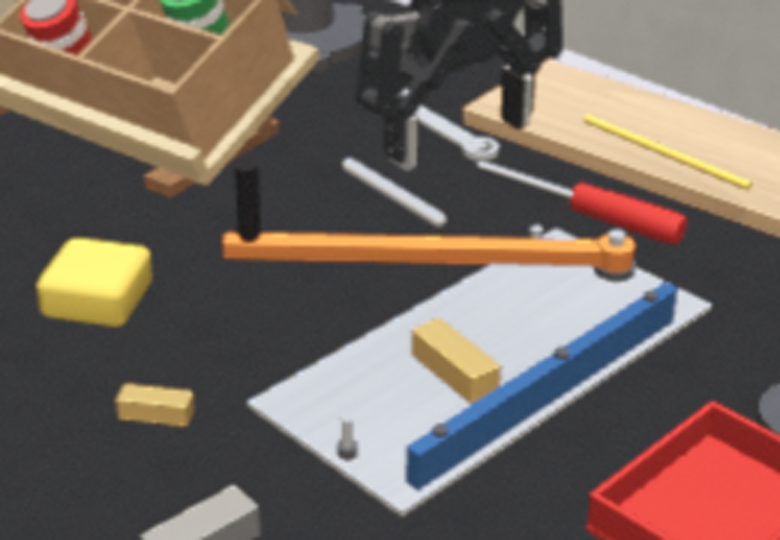

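The bar is at its open stop and the off-cut hasn't moved. The gripper is above it with the jaws spanning its width, so I'll descend and grip.

```bash
python3 -m jog '[[[-1,0,40],[0,0,0],1],[[-1,0,80],[0,0,0],1],[[-1,0,110],[0,0,0],1],[[-1,0,125],[0,0,0],0.7],[[-1,0,134],[0,0,0],0.5],[[-1,0,134],[0,0,0],0.3],[[-1,0,134],[0,0,0],0.1],[[-1,0,134],[0,0,0],0.1],[[-1,0,134],[0,0,0],0.1],[[-1,0,134],[0,0,0],0.1],[[-1,0,134],[0,0,0],0.1]]'; python3 -m jog '[[[0,0,-40],[0,0,0],0.1],[[0,0,-80],[0,0,0],0.1],[[0,0,-110],[0,0,0],0.1],[[0,0,-110],[0,0,0],0.1]]';  python3 - <<'E'
from h import *
go([.527,-.418,.14],down(-.138))
go([.527,-.418,.14],down(0))
E
```

```text
time_s: 6.5
eef_pos: [0.5116, -0.2121, 0.0271]
eef_rot: [0.001, 0.753, 0.658, 0.0]
wrist_force: [-0.2, 0.0, -0.4]
opening: 0.102
time_s: 6.83
eef_pos: [0.5156, -0.2147, 0.145]
eef_rot: [0.007, 0.753, 0.658, 0.002]
wrist_force: [1.3, -0.9, 1.1]
opening: 0.104
shift [-199.9   38.4    6.8] turn [0.0133 0.0064 0.0039] rows>= 4.9
shift [-199.9   38.4    6.8] turn [ 0.0128  0.0073 -0.1341] rows>= 4.9
```

The opening is 0.10, so nothing was gripped: 26 mm would read about 0.3. I'll look.

```bash
python3 - <<'E'
from h import *
snap('side','s4',(220,180,480,360),3)
snap('top','t4',(300,140,540,320),3.3)
E
```

```text
(no output)
```

View pics/s4.png

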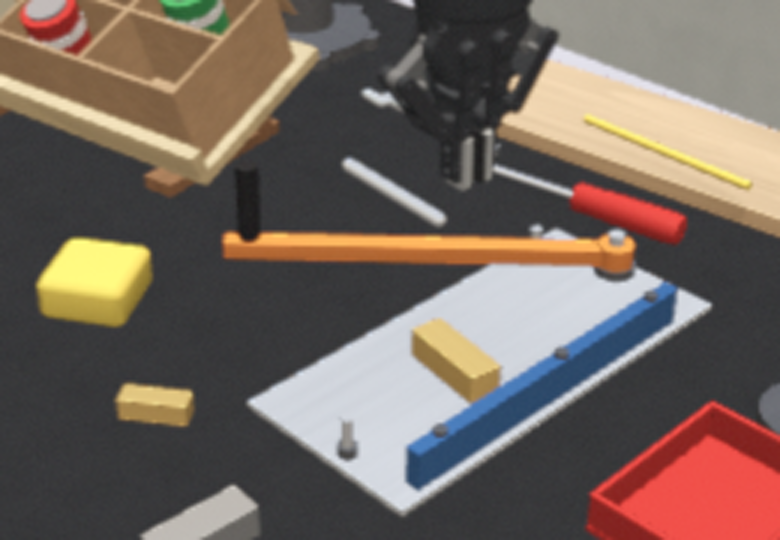

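View pics/t4.png

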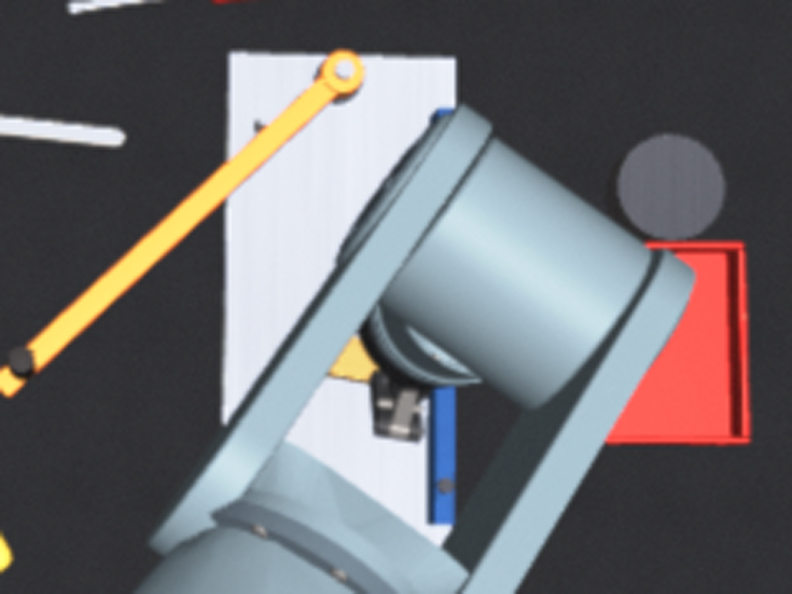

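```bash
python3 - <<'E'
from h import *
pr()
o=get_obs()
for n,c,s in(('top',(300,140),3.3),('side',(220,180),3)):
    for z in (.014,-.005):
        print(n,(proj(n,o['eef_pos']+Rt().apply([0,0,z]))[0]-c)*s)
    print((proj(n,[.5106,-.2112,.03])[0]-c)*s)
E
```

```text
6.9333 [ 0.5126 -0.2127  0.1392] [[0.134, 0.991, 0.005], [0.991, -0.134, -0.003], [-0.003, 0.006, -1.0]] [ 0.   0.1 -0.3] 0.101 [-0.61  0.21  1.73  0.    1.2  -0.47]
top [372.33105844 341.85664758]
top [377.48534224 339.14281929]
[345.79406603 358.08909315]
side [457.92371549 230.10972441]
side [458.67060162 205.6961214 ]
[449.91620272 346.167562  ]
```

```bash
python3 - <<'E'
from h import *
pr()
b,d=snap('side','s5',(330,180,430,270),7)
for i in range(3): 
    for z in (.014,-.005): print(((proj('side',get_obs()['eef_pos']+Rt().apply([0,0,z]))[0]-(330,180))*7))
for v in range(225,245,2): print(v,[ (d[v,u]).round(3) for u in range(364,386,3)])
def d3(n,u,v,d):
    o,r=ray(n,u,v); return o+r*d[int(round(v)),int(round(u))]
pr()
E
```

```text
6.9333 [ 0.5126 -0.2127  0.1392] [[0.134, 0.991, 0.005], [0.991, -0.134, -0.003], [-0.003, 0.006, -1.0]] [ 0.   0.1 -0.3] 0.101 [-0.61  0.21  1.73  0.    1.2  -0.47]
[293.2877083  542.99467802]
[295.21729479 486.1090622 ]
[293.2877083  542.99467802]
[295.21729479 486.1090622 ]
[293.2877083  542.99467802]
[295.21729479 486.1090622 ]
225 [np.float32(0.921), np.float32(0.926), np.float32(0.937), np.float32(0.935), np.float32(0.958), np.float32(0.951), np.float32(0.95), np.float32(1.374)]
227 [np.float32(0.923), np.float32(0.922), np.float32(0.932), np.float32(0.935), np.float32(0.958), np.float32(0.952), np.float32(0.955), np.float32(1.339)]
229 [np.float32(0.927), np.float32(0.926), np.float32(0.942), np.float32(0.936), np.float32(0.946), np.float32(0.949), np.float32(0.957), np.float32(1.335)]
231 [np.float32(1.342), np.float32(0.954), np.float32(0.943), np.float32(0.942), np.float32(0.948), np.float32(0.951), np.float32(0.957), np.float32(1.333)]
233 [np.float32(1.335), np.float32(0.95), np.float32(0.946), np.float32(0.949), np.float32(0.952), np.float32(0.956), np.float32(0.964), np
[... 257 characters left out ...]
oat32(0.967), np.float32(0.96), np.float32(0.967), np.float32(1.284)]
239 [np.float32(1.302), np.float32(0.964), np.float32(0.951), np.float32(0.952), np.float32(0.972), np.float32(0.962), np.float32(0.973), np.float32(1.3)]
241 [np.float32(1.291), np.float32(0.958), np.float32(0.952), np.float32(0.954), np.float32(0.974), np.float32(0.966), np.float32(1.29), np.float32(0.0)]
243 [np.float32(1.285), np.float32(0.972), np.float32(0.955), np.float32(0.96), np.float32(1.287), np.float32(0.961), np.float32(1.282), np.float32(1.281)]
6.9833 [ 0.5114 -0.212   0.1374] [[0.134, 0.991, 0.002], [0.991, -0.134, -0.001], [-0.001, 0.002, -1.0]] [-0.2  0.  -0.3] 0.101 [-0.61  0.21  1.73  0.    1.2  -0.47]
```

View pics/s5.png

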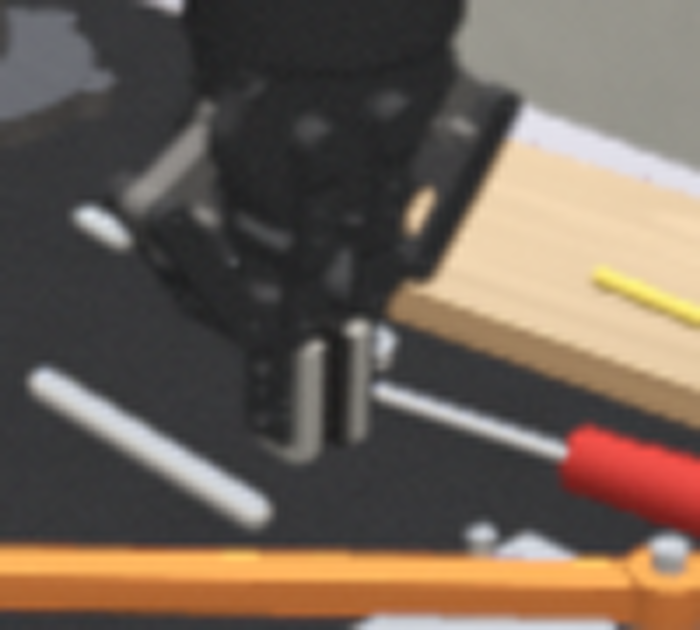

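```bash
python3 - <<'E'
from h import *
d=np.load('pics/s5.npy'); b=cv2.imread('pics/s5_raw.png')
for u,v in [(372,244),(379,241),(374,235),(381,235),(372,238)]:
    o,r=ray('side',u,v); print(u,v,(o+r*d[v,u]).round(4),d[v,u])
snap('top','t5',(360,180,480,290),5)
pr()
E
```

```text
372 244 [ 0.5001 -0.2211  0.1633] 0.958565
379 241 [ 0.517  -0.2239  0.1644] 0.96578187
374 235 [ 0.5021 -0.2235  0.1835] 0.94809383
381 235 [ 0.5213 -0.2245  0.1764] 0.9618797
372 238 [ 0.4997 -0.2208  0.1767] 0.9519532
7.0333 [ 0.5107 -0.2115  0.1362] [[0.134, 0.991, 0.0], [0.991, -0.134, 0.0], [0.0, 0.0, -1.0]] [-0.9 -0.7 -0.2] 0.102 [-0.61  0.21  1.73  0.    1.2  -0.47]
```

View pics/t5.png

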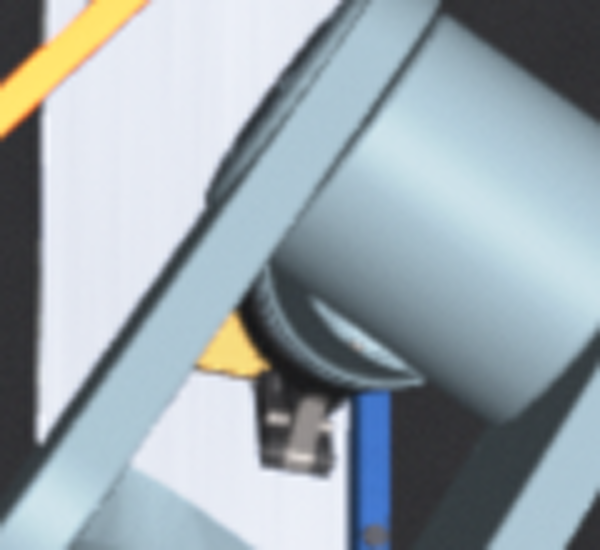

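```bash
python3 - <<'E'
from h import *
for z in (.2196-.014,.2196+.008,.2196+.02): print('s1',(proj('side',[.4324,-.101,z])[0]-(220,180))*3)
jd=np.array([np.cos(-.138),np.sin(-.138),0])*.0425
for z in (.16-.014,.16-.001,.16+.02,.16+.034): print('s3',[((proj('side',np.array([.5111,-.2107,z])+s*jd)[0]-(220,180))*3).round(0).tolist() for s in (-1,1)])
d=np.load('pics/s3.npy')
for x,y in [(400,150),(405,155),(516,110),(520,115)]:
    u,v=220+x/3,180+y/3
    o,r=ray('side',u,v); print((o+r*d[int(round(v)),int(round(u))]).round(4))
d=np.load('pics/s1.npy')
for x,y in [(258,70),(255,60)]:
    u,v=220+x/3,180+y/3
    o,r=ray('side',u,v); print((o+r*d[int(round(v)),int(round(u))]).round(4))
E
```

```text
s1 [253.6129265 106.4601619]
s1 [252.40964917  76.4179463 ]
s1 [251.74169167  59.74502156]
s3 [[404.0, 223.0], [504.0, 184.0]]
s3 [[404.0, 206.0], [505.0, 167.0]]
s3 [[405.0, 177.0], [507.0, 140.0]]
s3 [[405.0, 158.0], [508.0, 121.0]]
[ 0.4585 -0.2107  0.2061]
[ 0.4624 -0.2113  0.2012]
[ 0.5531 -0.2231  0.2046]
[ 0.5558 -0.2245  0.2005]
[ 0.4125 -0.131   0.2492]
[ 0.4123 -0.1287  0.2554]
```

The fingertips sit about 23 mm behind the reported TCP, not 14 mm ahead of it, so the jaws shut above the off-cut. I'll calibrate by touching the bare jig plate with shut fingers.

```bash
python3 - <<'E'
from h import *
go([.44,-.20,.02],down(-.138))
E
python3 -m jog '[[[4,-72,30],[0,0,0],0],[[4,-72,80],[0,0,0],0],[[4,-72,116],[0,0,0],0],[[4,-72,116],[0,0,0],0],[[4,-72,116],[0,0,0],0]]'
```

```text
shift [  1.9 -71.6 116.2] turn [ 0.0002 -0.0002  0.0036] rows>= 3.3
time_s: 7.45
eef_pos: [0.4335, -0.1934, 0.0137]
eef_rot: [-0.007, 0.753, 0.658, -0.001]
wrist_force: [-0.9, 1.6, -0.9]
opening: -0.0
```

```bash
python3 -m jog '[[[0,0,0],[0,0,0],0],[[0,0,0],[0,0,0],0]]'; python3 - <<'E'
from h import *
pr();b,d=snap('side','s6',(330,200,430,290),7)
E
```

```text
time_s: 7.62
eef_pos: [0.4328, -0.1928, 0.0132]
eef_rot: [-0.008, 0.753, 0.658, -0.001]
wrist_force: [-0.9, 0.8, -0.1]
opening: 0.004
7.6167 [ 0.4328 -0.1928  0.0132] [[0.135, 0.991, -0.013], [0.991, -0.135, 0.011], [0.009, -0.014, -1.0]] [-0.9  0.8 -0.1] 0.004 [-0.67  0.26  1.98  0.    0.92 -0.54]
```

View pics/s6.png

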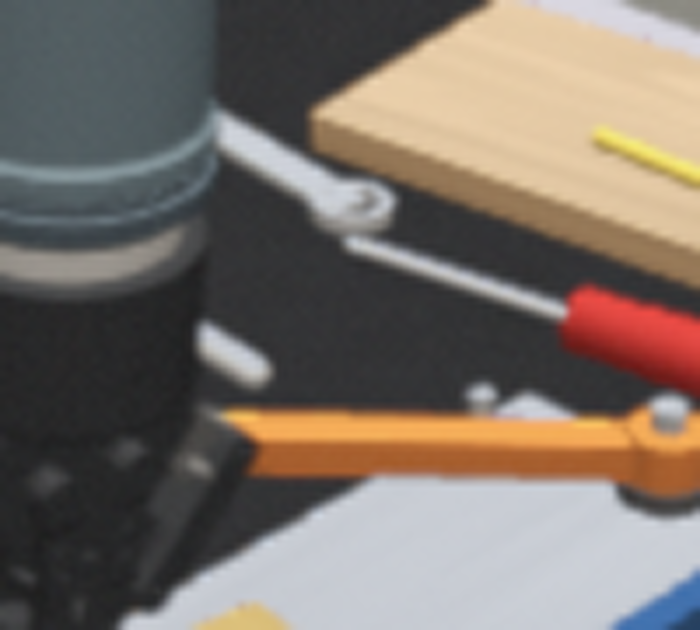

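```bash
python3 -m jog '[[[0,0,4],[-0.012,0.01,0],0],[[0,0,8],[-0.012,0.01,0],0],[[0,0,8],[-0.012,0.01,0],0],[[0,0,8],[-0.012,0.01,0],0]]';python3 -m jog '[[[0,0,4],[0,0,0],0],[[0,0,8],[0,0,0],0],[[0,0,8],[0,0,0],0],[[0,0,8],[0,0,0],0]]'; python3 - <<'E'
from h import *
pr();b,d=snap('side','s7',(240,200,440,350),4)
E
```

```text
time_s: 8.0
eef_pos: [0.4341, -0.1938, 0.0065]
eef_rot: [-0.005, 0.753, 0.658, 0.007]
wrist_force: [0.4, 1.4, -0.1]
opening: 0.003
time_s: 8.33
eef_pos: [0.4339, -0.1934, -0.0019]
eef_rot: [-0.006, 0.753, 0.658, 0.007]
wrist_force: [0.7, -0.4, -0.3]
opening: 0.001
8.3333 [ 0.4339 -0.1934 -0.0019] [[0.135, 0.991, 0.002], [0.991, -0.135, 0.017], [0.018, -0.0, -1.0]] [ 0.7 -0.4 -0.3] 0.001 [-0.68  0.29  1.99  0.02  0.88 -0.56]
```

View pics/s7.png

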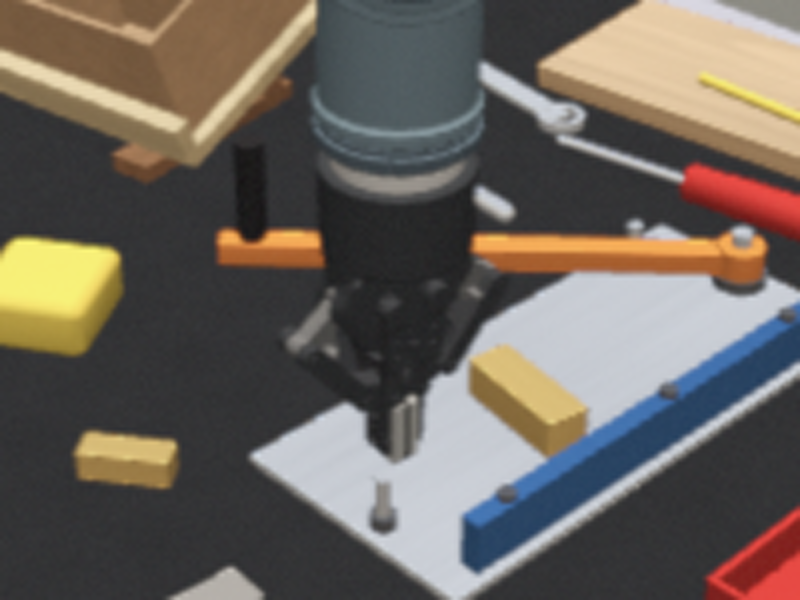

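```bash
python3 -m jog '[[[0,0,4],[0.008,-0.01,0],0],[[0,0,8],[0.016,-0.015,0],0],[[0,0,8],[0.016,-0.015,0],0],[[0,0,8],[0.016,-0.015,0],0]]';python3 -m jog '[[[0,0,2],[0,0,0],0],[[0,0,4],[0,0,0],0],[[0,0,4],[0,0,0],0],[[0,0,4],[0,0,0],0]]';python3 -m jog '[[[0,0,2],[0,0,0],0],[[0,0,4],[0,0,0],0],[[0,0,4],[0,0,0],0],[[0,0,4],[0,0,0],0]]'
```

```text
time_s: 8.72
eef_pos: [0.4339, -0.193, -0.0101]
eef_rot: [-0.007, 0.753, 0.658, -0.004]
wrist_force: [0.1, -0.1, 0.2]
opening: 0.002
time_s: 9.05
eef_pos: [0.4343, -0.1931, -0.0129]
eef_rot: [-0.007, 0.753, 0.658, -0.004]
wrist_force: [-2.8, 3.0, 16.2]
opening: 0.0
time_s: 9.38
eef_pos: [0.4344, -0.1931, -0.0131]
eef_rot: [-0.008, 0.753, 0.658, -0.005]
wrist_force: [-15.3, 10.0, 50.8]
opening: 0.005
```

```bash
python3 -m jog '[[[0,0,2],[0,0,0],0],[[0,0,3],[0,0,0],0],[[0,0,3],[0,0,0],0],[[0,0,3],[0,0,0],0]]'
```

```text
time_s: 9.72
eef_pos: [0.4344, -0.1931, -0.013]
eef_rot: [-0.008, 0.752, 0.659, -0.005]
wrist_force: [-11.8, 8.4, 40.4]
opening: 0.0
```

Contact came at a reported z of -0.013 on the 6 mm plate. The fingertips are therefore 19 mm above the reported TCP, and I'll use that from here on.

```bash
python3 -m jog '[[[0,0,-30],[0,0,0],0],[[0,0,-70],[0,0,0],0.5],[[0,0,-80],[0,0,0],1],[[0,0,-80],[0,0,0],1],[[0,0,-80],[0,0,0],1],[[0,0,-80],[0,0,0],1]]'; python3 - <<'E'
from h import *
pr()
go([.5106,-.2112,.06],down(-.138))
E
```

```text
time_s: 10.22
eef_pos: [0.4351, -0.193, 0.0658]
eef_rot: [-0.009, 0.752, 0.659, -0.005]
wrist_force: [0.4, 0.5, -1.2]
opening: 0.708
10.2167 [ 0.4351 -0.193   0.0658] [[0.132, 0.991, -0.02], [0.991, -0.132, 0.007], [0.004, -0.021, -1.0]] [ 0.4  0.5 -1.2] 0.708 [-0.66  0.17  1.95 -0.01  1.04 -0.53]
shift [-8.1 77.4  4.1] turn [-0.0207 -0.0042  0.0052] rows>= 1.9
```

```bash
python3 -m jog '[[[-8,40,4],[-0.02,-0.004,0.005],1],[[-8,77,4],[-0.02,-0.004,0.005],1],[[-8,77,4],[-0.02,-0.004,0.005],1],[[-8,77,4],[-0.02,-0.004,0.005],1],[[-8,77,4],[-0.02,-0.004,0.005],1]]'; python3 - <<'E'
from h import *
pr()
go([.5106,-.2112,-.007],down(-.138))
E
```

```text
time_s: 10.63
eef_pos: [0.5086, -0.21, 0.058]
eef_rot: [-0.002, 0.754, 0.657, -0.001]
wrist_force: [-0.3, -0.2, 0.1]
opening: 1.001
10.6333 [ 0.5086 -0.21    0.058 ] [[0.137, 0.991, -0.004], [0.991, -0.137, 0.003], [0.002, -0.005, -1.0]] [-0.3 -0.2  0.1] 1.001 [-0.61  0.32  1.78 -0.    1.05 -0.47]
shift [-1.1  2.5 65. ] turn [-0.0048 -0.0021  0.0006] rows>= 1.6
```

```bash
python3 -m jog '[[[-1,3,30],[-0.005,-0.002,0],1],[[-1,3,60],[-0.005,-0.002,0],1],[[-1,3,65],[-0.005,-0.002,0],0.8],[[-1,3,65],[-0.005,-0.002,0],0.5],[[-1,3,65],[-0.005,-0.002,0],0.2],[[-1,3,65],[-0.005,-0.002,0],0],[[-1,3,65],[-0.005,-0.002,0],0],[[-1,3,65],[-0.005,-0.002,0],0],[[-1,3,65],[-0.005,-0.002,0],0],[[-1,3,65],[-0.005,-0.002,0],0]]'; python3 -m jog '[[[0,0,-40],[0,0,0],0],[[0,0,-80],[0,0,0],0],[[0,0,-100],[0,0,0],0],[[0,0,-100],[0,0,0],0],[[0,0,-100],[0,0,0],0]]';  python3 - <<'E'
from h import *
pr()
go([.527,-.418,.09],down(-.138))
snap('side','s8',(220,180,480,360),3)
E
```

```text
time_s: 11.47
eef_pos: [0.5127, -0.2123, -0.0048]
eef_rot: [0.002, 0.754, 0.657, 0.001]
wrist_force: [-0.4, -0.1, 6.4]
opening: 0.289
time_s: 11.88
eef_pos: [0.5134, -0.2127, 0.0972]
eef_rot: [0.004, 0.754, 0.657, 0.001]
wrist_force: [-0.6, 0.0, -2.7]
opening: 0.288
11.8833 [ 0.5134 -0.2127  0.0972] [[0.137, 0.991, 0.007], [0.991, -0.137, -0.005], [-0.004, 0.007, -1.0]] [-0.6  0.  -2.7] 0.288 [-0.61  0.26  1.76  0.    1.11 -0.47]
shift [-201.5   41.5    8.2] turn [0.0074 0.0036 0.0007] rows>= 4.9
```

View pics/s8.png

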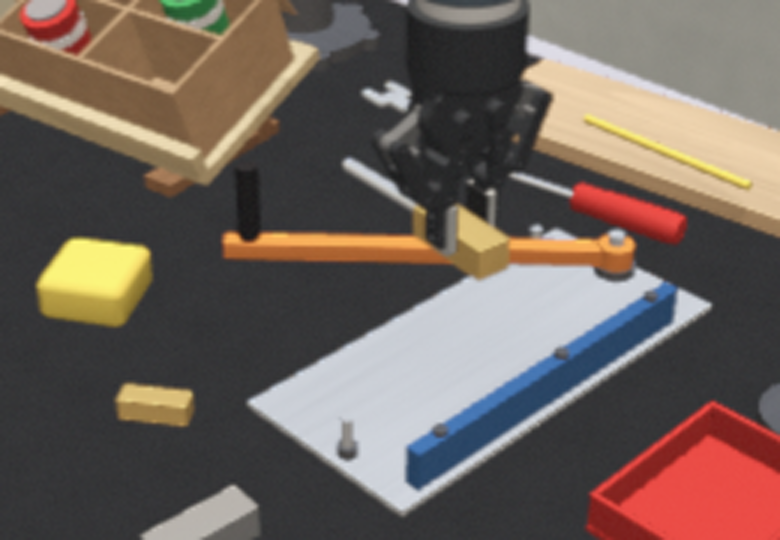

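The off-cut is held (opening 0.29) and lifted. Next I'll carry it over the tray.

```bash
python3 -m jog '[[[-40,8,0],[0,0,0],0],[[-80,16,0],[0,0,0],0],[[-120,25,0],[0,0,0],0],[[-160,33,5],[0,0,0],0],[[-201,41,8],[0,0,0],0],[[-201,41,8],[0.007,0.004,0],0],[[-201,41,8],[0.007,0.004,0],0],[[-201,41,8],[0.007,0.004,0],0]]'; python3 - <<'E'
from h import *
pr()
go([.527,-.418,.0],down(-.138))
E
```

```text
time_s: 12.6
eef_pos: [0.5239, -0.4154, 0.0851]
eef_rot: [-0.004, 0.754, 0.657, -0.0]
wrist_force: [-0.6, 0.2, -2.0]
opening: 0.287
12.6 [ 0.5239 -0.4154  0.0851] [[0.138, 0.99, -0.006], [0.99, -0.138, 0.006], [0.005, -0.006, -1.0]] [-0.6  0.2 -2. ] 0.287 [-0.85  0.52  1.44 -0.    1.2  -0.71]
shift [-2.6  4.  85. ] turn [-0.0064 -0.0054 -0.0001] rows>= 2.0
```

```bash
python3 -m jog '[[[-3,4,35],[-0.006,-0.005,0],0],[[-3,4,65],[-0.006,-0.005,0],0],[[-3,4,80],[-0.006,-0.005,0],0],[[-3,4,85],[-0.006,-0.005,0],0],[[-3,4,86],[-0.006,-0.005,0],0],[[-3,4,86],[-0.006,-0.005,0],0],[[-3,4,86],[-0.006,-0.005,0],0.2],[[-3,4,86],[-0.006,-0.005,0],0.35],[[-3,4,86],[-0.006,-0.005,0],0.45],[[-3,4,86],[-0.006,-0.005,0],0.5],[[-3,4,86],[-0.006,-0.005,0],0.5],[[-3,4,50],[0,0,0],0.5],[[-3,4,10],[0,0,0],0.5],[[-3,4,-30],[0,0,0],0.5],[[-3,4,-70],[0,0,0],0.5],[[-3,4,-100],[0,0,0],0.5],[[-3,4,-100],[0,0,0],0.5]]'; python3 - <<'E'
from h import *
pr()
snap('side','s9',(300,180,560,400),3)
E
```

```text
time_s: 14.02
eef_pos: [0.5312, -0.423, 0.1949]
eef_rot: [0.003, 0.754, 0.657, 0.0]
wrist_force: [1.0, -1.2, 0.3]
opening: 0.499
14.0167 [ 0.5312 -0.423   0.1949] [[0.138, 0.99, 0.004], [0.99, -0.138, -0.005], [-0.004, 0.005, -1.0]] [ 1.  -1.2  0.3] 0.499 [-0.85  0.42  1.34  0.    1.37 -0.71]
```

View pics/s9.png

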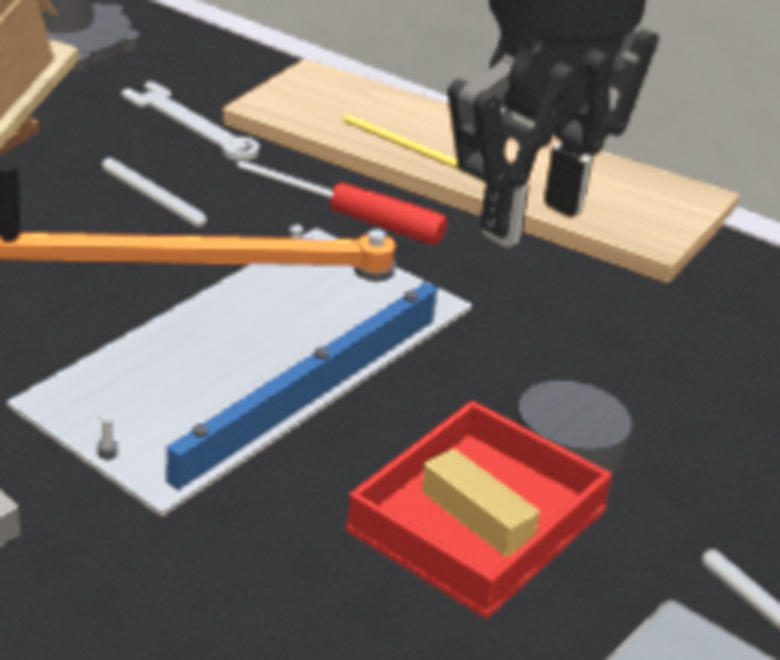

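The off-cut lies in the red tray with the bar open, so step 1 is done. Next are the blocks, starting with the upper-row one.

```bash
cat >> h.py <<'E'
CP=(0.57327,0.27731,0.1802)
def boxrot(sgn=1,tilt=np.radians(20)):
    r=R.from_euler('z',CP[2]); z=-r.apply(W); y=r.apply(Y)*sgn; return R.from_matrix(np.array([np.cross(y,z),y,z]).T)
E
python3 - <<'E'
from h import *
print(box(*CP,.026,.1057,.161),box(*CP,.026,.1057,.041))
go([.45,.1,.30],down(1.0))
go(box(*CP,.026,.1057,.161),boxrot())
E
```

```text
[0.52419194 0.37580882 0.2261837 ] [0.56456741 0.38316427 0.1134197 ]
shift [ 505.8 -151.1 -109.7] turn [ 5.0000e-04  1.7000e-03 -1.1382e+00] rows>= 12.9
shift [ 789.2 -115.7  -36.1] turn [-0.3294 -0.2362 -1.8672] rows>= 19.1
```

```bash
python3 -m jog '[[[505,-151,-110],[0,0,-1.138],0.72],[[505,-151,-110],[0,0,-1.138],0.72],[[505,-151,-110],[0,0,-1.138],0.72],[[505,-151,-110],[0,0,-1.138],0.72],[[505,-151,-110],[0,0,-1.138],0.72],[[505,-151,-110],[0,0,-1.138],0.72],[[505,-151,-110],[0,0,-1.138],0.72],[[505,-151,-110],[0,0,-1.138],0.72],[[505,-151,-110],[0,0,-1.138],0.72],[[505,-151,-110],[0,0,-1.138],0.72],[[505,-151,-110],[0,0,-1.138],0.72],[[505,-151,-110],[0,0,-1.138],0.72],[[505,-151,-110],[0,0,-1.138],0.72],[[505,-151,-110],[0,0,-1.138],0.72]]'; python3 - <<'E'
from h import *
pr()
go(box(*CP,.026,.1057,.171),boxrot())
E
```

```text
time_s: 15.23
eef_pos: [0.4487, 0.1048, 0.3012]
eef_rot: [0.001, 0.279, 0.96, 0.001]
wrist_force: [0.2, 0.0, 0.4]
opening: 0.719
15.2333 [0.4487 0.1048 0.3012] [[-0.845, 0.535, 0.002], [0.535, 0.845, 0.001], [-0.001, 0.002, -1.0]] [0.2 0.  0.4] 0.719 [-0.03 -0.15  1.76  0.    1.53 -1.04]
shift [ 83.9 266.9  66.2] turn [-0.1281 -0.3306 -0.7373] rows>= 6.9
```

```bash
python3 -m jog '[[[84,267,66],[-0.128,-0.331,-0.737],0.72],[[84,267,66],[-0.128,-0.331,-0.737],0.72],[[84,267,66],[-0.128,-0.331,-0.737],0.72],[[84,267,66],[-0.128,-0.331,-0.737],0.72],[[84,267,66],[-0.128,-0.331,-0.737],0.72],[[84,267,66],[-0.128,-0.331,-0.737],0.72],[[84,267,66],[-0.128,-0.331,-0.737],0.72],[[84,267,66],[-0.128,-0.331,-0.737],0.72],[[84,267,66],[-0.128,-0.331,-0.737],0.72],[[84,267,66],[-0.128,-0.331,-0.737],0.72]]'; python3 - <<'E'
from h import *
pr()
go(box(*CP,.026,.1057,.171),boxrot())
b,d=snap('side','s10',(160,60,340,240),4)
o=get_obs()
for s in(-1,1):
  for z in (-.019,-.038):print(s,z,(proj('side',o['eef_pos']+Rt().apply([0,s*.03,z]))[0]-(160,60))*4)
  print('worldz',(proj('side',o['eef_pos']+[0,0,.033]+Rt().apply([0,s*.03,.014]))[0]-(160,60))*4)
b,d=snap('top','t10',(60,130,220,270),4.8)
E
```

```text
time_s: 16.07
eef_pos: [0.5203, 0.3747, 0.2343]
eef_rot: [0.172, -0.088, 0.981, 0.015]
wrist_force: [0.3, 0.4, -0.4]
opening: 0.721
16.0667 [0.5203 0.3747 0.2343] [[-0.925, -0.179, 0.335], [-0.168, 0.984, 0.06], [-0.34, -0.001, -0.94]] [ 0.3  0.4 -0.4] 0.721 [ 0.5   0.1   1.69 -0.13  1.02 -1.21]
shift [-1.   0.4 -1. ] turn [-0.0014 -0.0022 -0.0001] rows>= 0.0
-1 -0.019 [237.51136833 293.98372967]
-1 -0.038 [226.65636035 269.76479687]
worldz [249.9885568  286.65103869]
1 -0.019 [176.88025366 278.49196819]
1 -0.038 [165.67855003 254.71286007]
worldz [189.35615053 271.41716226]
```

View pics/s10.png

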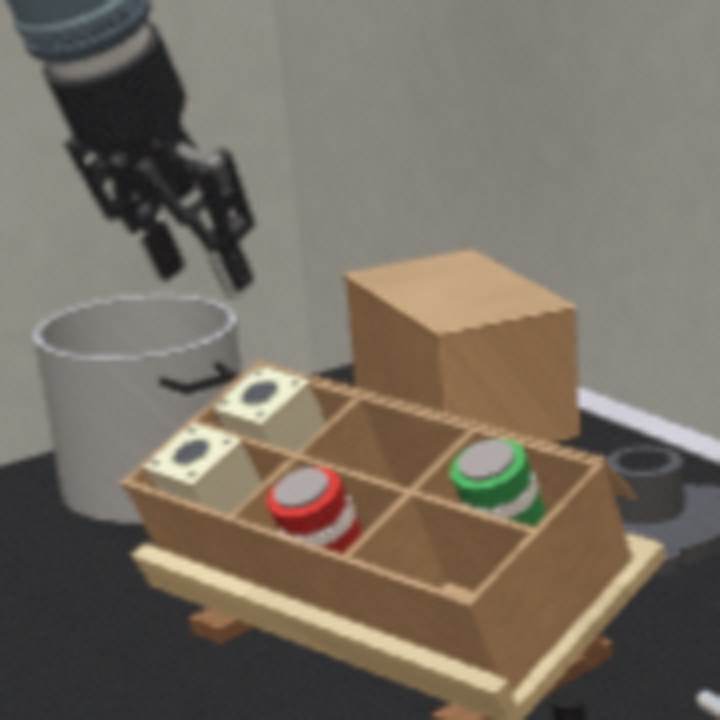

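View pics/t10.png

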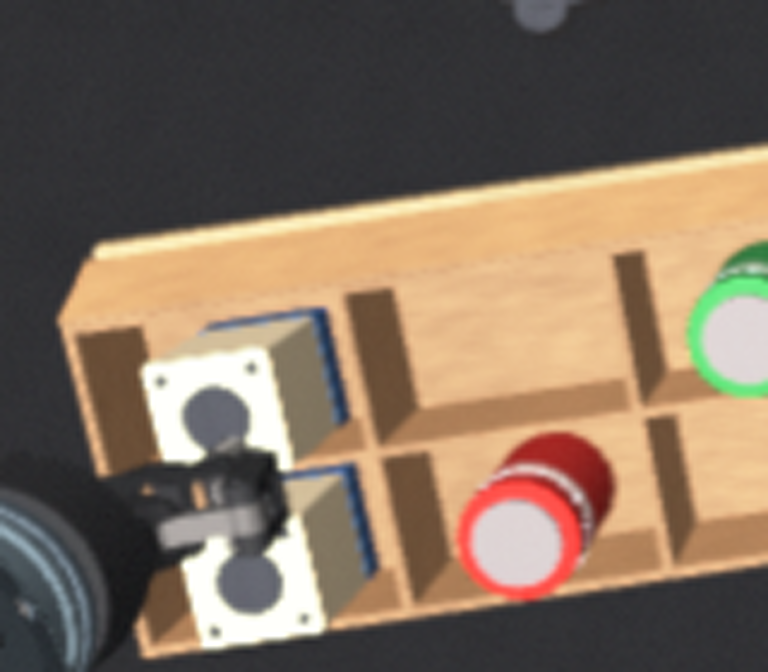

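Both views fit a tool that is shorter along its own axis: the finger tips are at side-crop (238,288) and (168,275). I'll descend along the tool axis and check partway.

```bash
python3 -m jog '[[[-1,0,35],[0,0,0],0.72],[[-1,0,70],[0,0,0],0.72],[[-1,0,80],[0,0,0],0.72],[[-1,0,80],[0,0,0],0.72],[[-1,0,80],[0,0,0],0.72]]'; python3 - <<'E'
from h import *
pr()
go(box(*CP,.026,.1057,.041),boxrot())
b,d=snap('side','s11',(160,60,340,240),4)
b,d=snap('top','t11',(60,130,220,270),4.8)
E
```

```text
time_s: 16.58
eef_pos: [0.5493, 0.3783, 0.1615]
eef_rot: [0.173, -0.087, 0.981, 0.015]
wrist_force: [-0.1, -0.8, 0.7]
opening: 0.717
16.5833 [0.5493 0.3783 0.1615] [[-0.925, -0.176, 0.337], [-0.165, 0.984, 0.06], [-0.342, -0.001, -0.94]] [-0.1 -0.8  0.7] 0.717 [ 0.48  0.23  1.7  -0.13  0.88 -1.2 ]
shift [ 1.5  2.2 50.6] turn [-0.0018 -0.0002 -0.0031] rows>= 1.2
```

View pics/s11.png

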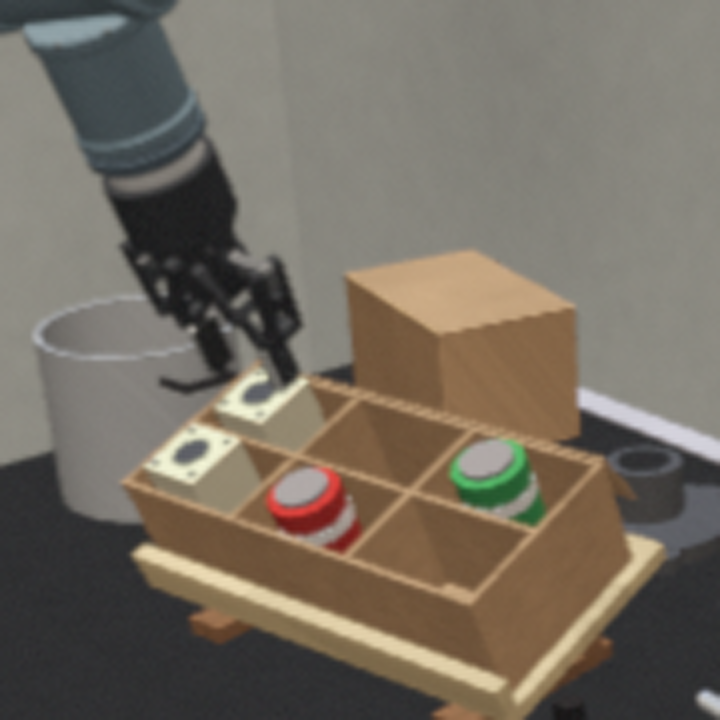

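View pics/t11.png

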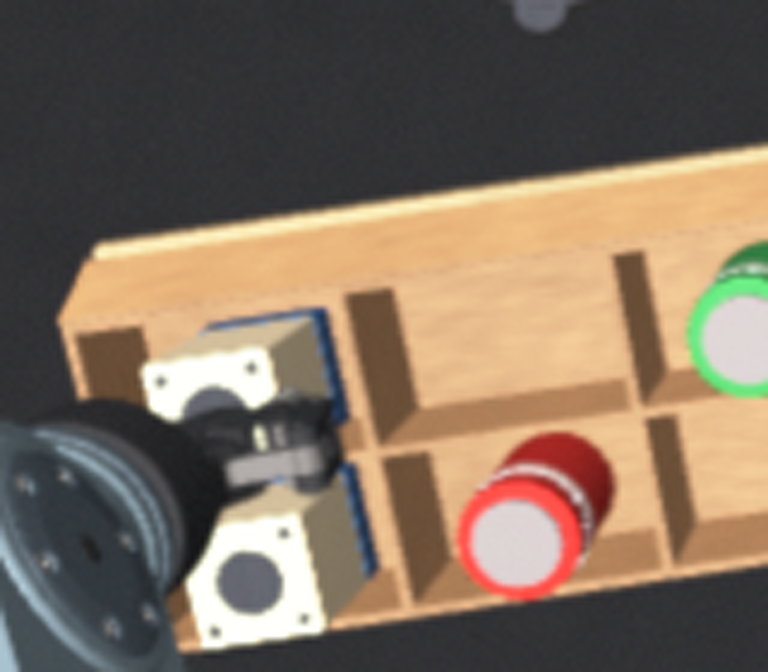

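```bash
python3 - <<'E'
from h import *
for y in (.0757,.1357):
  for u in (.015,.037):
    for w in (.11,.117): print(y,u,w,((proj('side',box(*CP,u,y,w))[0]-(160,60))*4).round(0))
for a in(1,-1):
  for c in (1,-1): print('corner',((proj('side',box(*CP,.026+a*.025,.1057+c*.025,.1))[0]-(160,60))*4).round(0))
E
```

```text
0.0757 0.015 0.11 [270. 399.]
0.0757 0.015 0.117 [266. 391.]
0.0757 0.037 0.11 [291. 380.]
0.0757 0.037 0.117 [287. 372.]
0.1357 0.015 0.11 [210. 382.]
0.1357 0.015 0.117 [207. 374.]
0.1357 0.037 0.11 [231. 363.]
0.1357 0.037 0.117 [228. 355.]
corner [254. 364.]
corner [304. 378.]
corner [207. 407.]
corner [256. 422.]
```

Finger positions match the prediction, so I'll go in and grip.

```bash
python3 -m jog '[[[1,1,15],[0,0,0],0.72],[[1,1,30],[0,0,0],0.72],[[1,1,40],[0,0,0],0.72],[[1,1,46],[0,0,0],0.72],[[1,1,50],[0,0,0],0.72],[[1,1,50],[0,0,0],0.72]]'; python3 -m jog '[[[0,0,0],[0,0,0],0.5],[[0,0,0],[0,0,0],0.3],[[0,0,0],[0,0,0],0.3],[[0,0,0],[0,0,0],0.3],[[0,0,0],[0,0,0],0.3]]'; python3 - <<'E'
from h import *
pr()
b,d=snap('side','s12',(160,60,340,240),4)
go(box(*CP,.026,.1057,.191),boxrot())
E
```

```text
time_s: 17.18
eef_pos: [0.5658, 0.3831, 0.1154]
eef_rot: [0.174, -0.087, 0.981, 0.016]
wrist_force: [-0.3, -0.3, 0.1]
opening: 0.721
time_s: 17.6
eef_pos: [0.5659, 0.3834, 0.116]
eef_rot: [0.174, -0.087, 0.981, 0.016]
wrist_force: [-0.8, 0.4, 0.9]
opening: 0.583
17.6 [0.5659 0.3834 0.116 ] [[-0.924, -0.177, 0.339], [-0.166, 0.984, 0.062], [-0.345, 0.001, -0.939]] [-0.8  0.4  0.9] 0.583 [ 0.47  0.32  1.69 -0.14  0.8  -1.2 ]
shift [   1.7   -0.  -148.1] turn [-0.0003  0.003  -0.0025] rows>= 3.6
```

View pics/s12.png

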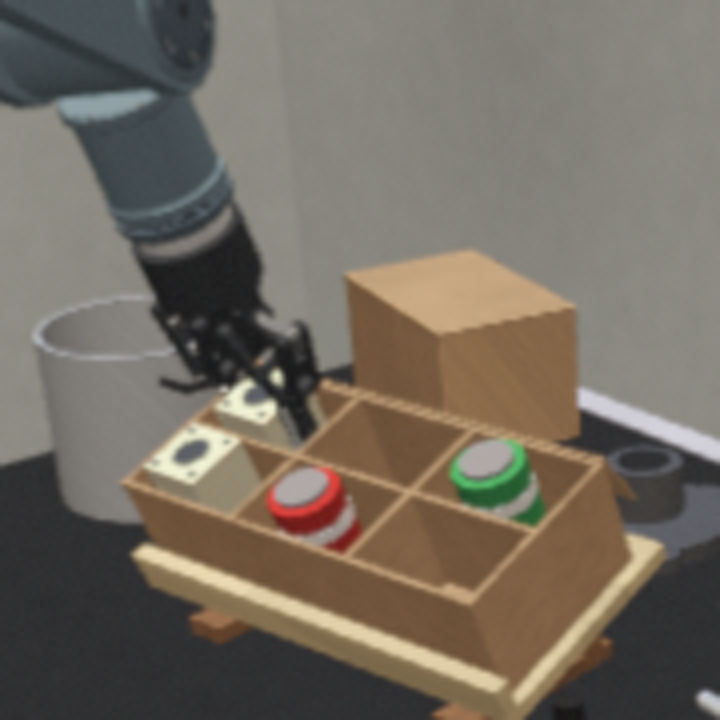

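Gripped at 0.58 opening, which is 50 mm. I'll lift it along the carton axis.

```bash
python3 -m jog '[[[0,0,-15],[0,0,0],0.3],[[0,0,-40],[0,0,0],0.3],[[0,0,-70],[0,0,0],0.3],[[0,0,-100],[0,0,0],0.3],[[0,0,-130],[0,0,0],0.3],[[0,0,-150],[0,0,0],0.3],[[0,0,-150],[0,0,0],0.3]]'; python3 - <<'E'
from h import *
pr()
b,d=snap('side','s13',(160,60,340,240),4)
go([.55,.1,.24],down(.9))
E
```

```text
time_s: 18.23
eef_pos: [0.516, 0.3753, 0.2624]
eef_rot: [0.178, -0.087, 0.98, 0.017]
wrist_force: [1.2, 0.9, -1.7]
opening: 0.582
18.2333 [0.516  0.3753 0.2624] [[-0.921, -0.178, 0.346], [-0.165, 0.984, 0.065], [-0.352, 0.003, -0.936]] [ 1.2  0.9 -1.7] 0.582 [ 0.5   0.06  1.68 -0.13  1.06 -1.2 ]
shift [  20.5 -276.5   12.4] turn [0.153  0.3338 0.8393] rows>= 7.3
```

View pics/s13.png

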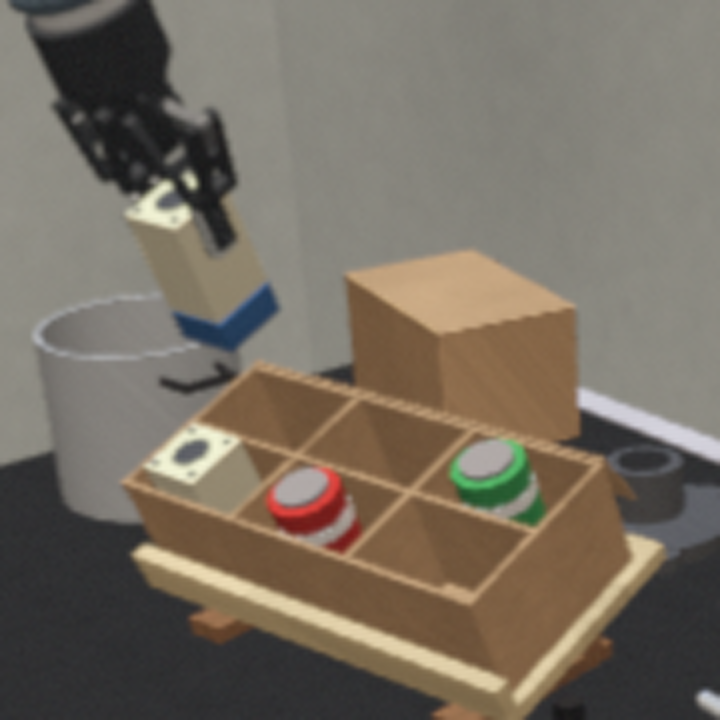

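```bash
python3 -m jog '[[[20,-276,-15],[0.153,0.334,0.839],0.3],[[20,-276,-15],[0.153,0.334,0.839],0.3],[[20,-276,-15],[0.153,0.334,0.839],0.3],[[20,-276,-15],[0.153,0.334,0.839],0.3],[[20,-276,-15],[0.153,0.334,0.839],0.3],[[20,-276,-15],[0.153,0.334,0.839],0.3],[[20,-276,-15],[0.153,0.334,0.839],0.3],[[20,-276,-15],[0.153,0.334,0.839],0.3],[[20,-276,-15],[0.153,0.334,0.839],0.3],[[20,-276,-15],[0.153,0.334,0.839],0.3]]'; python3 - <<'E'
from h import *
pr()
go([.61,-.228,.16],down(0))
E
```

```text
time_s: 19.12
eef_pos: [0.5404, 0.0983, 0.2633]
eef_rot: [-0.002, 0.329, 0.944, -0.001]
wrist_force: [-0.5, 0.9, -2.6]
opening: 0.576
19.1167 [0.5404 0.0983 0.2633] [[-0.784, 0.621, -0.004], [0.621, 0.784, 0.0], [0.003, -0.002, -1.0]] [-0.5  0.9 -2.6] 0.576 [-0.04  0.09  1.61  0.    1.45 -0.94]
shift [-257.5 -212.3  103. ] turn [-0.0033 -0.0018  0.9004] rows>= 8.4
```

```bash
python3 -m jog '[[[-257,-212,60],[-0.003,-0.002,0.9],0.3],[[-257,-212,60],[-0.003,-0.002,0.9],0.3],[[-257,-212,60],[-0.003,-0.002,0.9],0.3],[[-257,-212,60],[-0.003,-0.002,0.9],0.3],[[-257,-212,80],[-0.003,-0.002,0.9],0.3],[[-257,-212,103],[-0.003,-0.002,0.9],0.3],[[-257,-212,103],[-0.003,-0.002,0.9],0.3],[[-257,-212,103],[-0.003,-0.002,0.9],0.3],[[-257,-212,103],[-0.003,-0.002,0.9],0.3],[[-257,-212,103],[-0.003,-0.002,0.9],0.3],[[-257,-212,103],[-0.003,-0.002,0.9],0.3],[[-257,-212,103],[-0.003,-0.002,0.9],0.3]]'; python3 - <<'E'
from h import *
pr()
go([.61,-.228,.06],down(0))
b,d=snap('side','s14',(240,140,480,340),3.3)
E
```

```text
time_s: 20.12
eef_pos: [0.6098, -0.2255, 0.1595]
eef_rot: [-0.0, 0.706, 0.708, -0.0]
wrist_force: [-0.2, -0.5, -3.8]
opening: 0.578
20.1167 [ 0.6098 -0.2255  0.1595] [[-0.003, 1.0, -0.001], [1.0, 0.003, 0.001], [0.001, -0.001, -1.0]] [-0.2 -0.5 -3.8] 0.578 [-0.54  0.39  1.45  0.    1.3  -0.54]
shift [-2.5  0.3 99.5] turn [-0.0007 -0.0006  0.003 ] rows>= 2.4
```

View pics/s14.png

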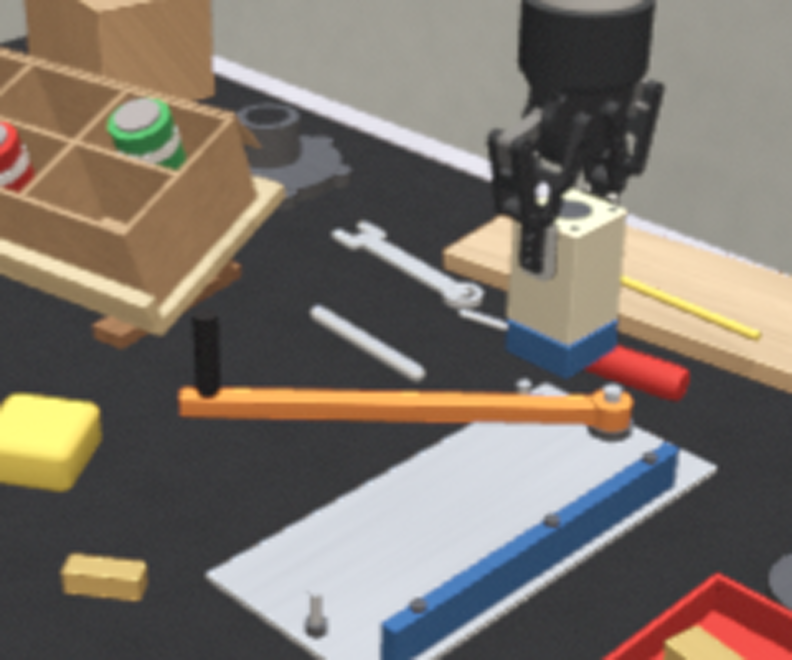

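```bash
python3 -m jog '[[[0,0,35],[0,0,0],0.3],[[0,0,70],[0,0,0],0.3],[[0,0,95],[0,0,0],0.3],[[0,0,103],[0,0,0],0.3],[[0,0,105],[0,0,0],0.3],[[0,0,105],[0,0,0],0.3]]'; python3 -m jog '[[[0,0,2],[0,0,0],0.3],[[0,0,4],[0,0,0],0.3],[[0,0,4],[0,0,0],0.3]]'
```

```text
time_s: 20.67
eef_pos: [0.6109, -0.2248, 0.0563]
eef_rot: [0.001, 0.705, 0.709, 0.0]
wrist_force: [0.5, -0.8, -1.3]
opening: 0.576
time_s: 20.92
eef_pos: [0.612, -0.2253, 0.054]
eef_rot: [0.002, 0.705, 0.709, 0.001]
wrist_force: [0.4, 0.3, -2.2]
opening: 0.573
```

```bash
python3 -m jog '[[[0,0,2],[0,0,0],0.3],[[0,0,4],[0,0,0],0.3],[[0,0,4],[0,0,0],0.3]]'; python3 -m jog '[[[0,0,1],[0,0,0],0.3],[[0,0,2],[0,0,0],0.3],[[0,0,2],[0,0,0],0.3]]'
```

```text
time_s: 21.17
eef_pos: [0.6119, -0.2253, 0.0499]
eef_rot: [0.002, 0.705, 0.709, 0.001]
wrist_force: [-0.2, 0.2, -2.7]
opening: 0.579
time_s: 21.42
eef_pos: [0.6121, -0.2256, 0.0494]
eef_rot: [0.002, 0.705, 0.709, 0.0]
wrist_force: [-3.1, 1.4, 7.3]
opening: 0.579
```

```bash
python3 -m jog '[[[-4,0,-1],[0,0,0],0.3],[[-8,0,-1],[0,0,0],0.3],[[-12,0,-1],[0,0,0],0.3],[[-12,0,-1],[0,0,0],0.3]]'; python3 -m jog '[[[-2,0,0],[0,0,0],0.3],[[-4,0,0],[0,0,0],0.3],[[-4,0,0],[0,0,0],0.3]]'; python3 -m jog '[[[-2,0,0],[0,0,0],0.3],[[-4,0,0],[0,0,0],0.3],[[-4,0,0],[0,0,0],0.3]]'
```

```text
time_s: 21.75
eef_pos: [0.612, -0.2387, 0.0502]
eef_rot: [0.002, 0.706, 0.709, 0.0]
wrist_force: [-0.0, 0.1, -2.0]
opening: 0.575
time_s: 22.0
eef_pos: [0.6117, -0.2422, 0.0497]
eef_rot: [0.001, 0.706, 0.708, 0.001]
wrist_force: [0.3, 2.6, -2.1]
opening: 0.576
time_s: 22.25
eef_pos: [0.6118, -0.2433, 0.0498]
eef_rot: [-0.001, 0.706, 0.708, 0.002]
wrist_force: [-1.1, 10.4, 3.4]
opening: 0.574
```

Contact with the fence came at y = -0.243, exactly as predicted. I'll release and rise.

```bash
python3 -m jog '[[[0,0,0],[0,0,0],0.5],[[0,0,0],[0,0,0],0.62],[[0,0,0],[0,0,0],0.7],[[0,0,0],[0,0,0],0.75],[[0,0,0],[0,0,0],0.75],[[0,0,-20],[0,0,0],0.75],[[0,0,-50],[0,0,0],0.75],[[0,0,-90],[0,0,0],0.75],[[0,0,-130],[0,0,0],0.75],[[0,0,-170],[0,0,0],0.75],[[0,0,-190],[0,0,0],0.75]]'; python3 - <<'E'
from h import *
pr()
b,d=snap('side','s15',(240,140,480,340),3.3)
go([.45,.1,.30],down(1.0))
E
```

```text
time_s: 23.17
eef_pos: [0.6132, -0.2455, 0.2466]
eef_rot: [0.004, 0.706, 0.708, 0.003]
wrist_force: [0.8, -1.2, 0.9]
opening: 0.752
23.1667 [ 0.6132 -0.2455  0.2466] [[-0.004, 1.0, 0.009], [1.0, 0.004, -0.001], [-0.001, 0.009, -1.0]] [ 0.8 -1.2  0.9] 0.752 [-0.56  0.34  1.35  0.    1.45 -0.57]
shift [ 346.7 -162.6  -53.7] turn [ 0.0105  0.0101 -0.9963] rows>= 9.3
```

View pics/s15.png

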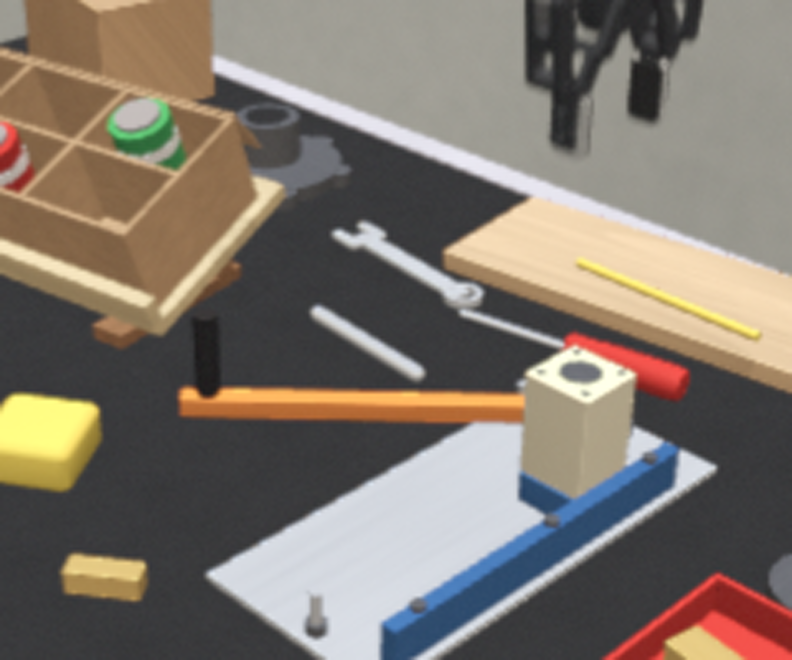

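The first block stands upright at the fence. Now for the second.

```bash
python3 -m jog '[[[347,-163,-54],[0,0,-0.996],0.72],[[347,-163,-54],[0,0,-0.996],0.72],[[347,-163,-54],[0,0,-0.996],0.72],[[347,-163,-54],[0,0,-0.996],0.72],[[347,-163,-54],[0,0,-0.996],0.72],[[347,-163,-54],[0,0,-0.996],0.72],[[347,-163,-54],[0,0,-0.996],0.72],[[347,-163,-54],[0,0,-0.996],0.72],[[347,-163,-54],[0,0,-0.996],0.72],[[347,-163,-54],[0,0,-0.996],0.72],[[347,-163,-54],[0,0,-0.996],0.72],[[347,-163,-54],[0,0,-0.996],0.72]]'; python3 - <<'E'
from h import *
pr()
go(box(*CP,-.0415,.1075,.171),boxrot())
E
```

```text
time_s: 24.22
eef_pos: [0.4498, 0.1002, 0.3005]
eef_rot: [0.008, 0.281, 0.96, -0.0]
wrist_force: [0.7, -0.5, 0.6]
opening: 0.721
24.2167 [0.4498 0.1002 0.3005] [[-0.842, 0.54, 0.015], [0.54, 0.842, -0.004], [-0.015, 0.004, -1.0]] [ 0.7 -0.5  0.6] 0.721 [-0.04 -0.16  1.77 -0.    1.51 -1.04]
shift [137.5 227.6  86.9] turn [-0.1323 -0.3169 -0.7418] rows>= 6.7
```

```bash
python3 -m jog '[[[137,228,87],[-0.132,-0.317,-0.742],0.72],[[137,228,87],[-0.132,-0.317,-0.742],0.72],[[137,228,87],[-0.132,-0.317,-0.742],0.72],[[137,228,87],[-0.132,-0.317,-0.742],0.72],[[137,228,87],[-0.132,-0.317,-0.742],0.72],[[137,228,87],[-0.132,-0.317,-0.742],0.72],[[137,228,87],[-0.132,-0.317,-0.742],0.72],[[137,228,87],[-0.132,-0.317,-0.742],0.72],[[137,228,87],[-0.132,-0.317,-0.742],0.72],[[137,228,87],[-0.132,-0.317,-0.742],0.72]]'; python3 - <<'E'
from h import *
pr()
go(box(*CP,-.0415,.1075,.091),boxrot())
E
```

```text
time_s: 25.05
eef_pos: [0.4598, 0.3643, 0.2119]
eef_rot: [0.172, -0.088, 0.981, 0.015]
wrist_force: [0.1, -0.5, -0.0]
opening: 0.723
25.05 [0.4598 0.3643 0.2119] [[-0.925, -0.177, 0.336], [-0.167, 0.984, 0.059], [-0.341, -0.001, -0.94]] [ 0.1 -0.5 -0. ] 0.723 [ 0.54  0.    1.84 -0.15  0.97 -1.15]
shift [ 1.1  1.8 78.9] turn [-0.002  -0.0012 -0.0017] rows>= 1.9
```

```bash
python3 -m jog '[[[1,1,35],[0,0,0],0.72],[[1,1,70],[0,0,0],0.72],[[1,1,79],[0,0,0],0.72],[[1,1,79],[0,0,0],0.72],[[1,1,79],[0,0,0],0.72]]'; python3 - <<'E'
from h import *
pr()
go(box(*CP,-.0415,.1075,.041),boxrot())
b,d=snap('side','s16',(160,60,340,240),4)
b,d=snap('top','t16',(60,130,220,270),4.8)
E
```

```text
time_s: 25.47
eef_pos: [0.4862, 0.3686, 0.1379]
eef_rot: [0.172, -0.086, 0.981, 0.014]
wrist_force: [-0.5, 0.5, 1.0]
opening: 0.717
25.4667 [0.4862 0.3686 0.1379] [[-0.926, -0.175, 0.336], [-0.165, 0.985, 0.058], [-0.341, -0.002, -0.94]] [-0.5  0.5  1. ] 0.717 [ 0.52  0.15  1.85 -0.16  0.82 -1.14]
shift [ 0.9  2.2 50.3] turn [-0.003  -0.0013 -0.0039] rows>= 1.2
```

View pics/s16.png

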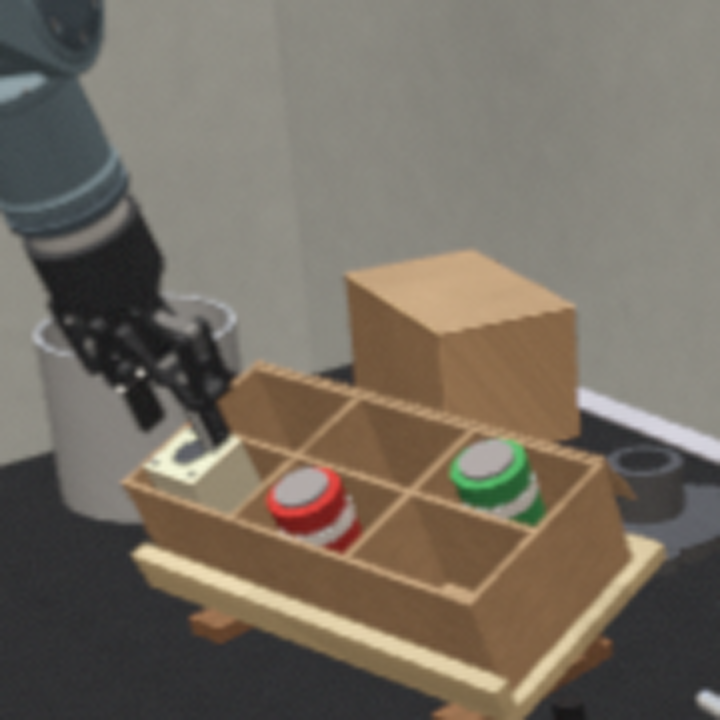

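View pics/t16.png

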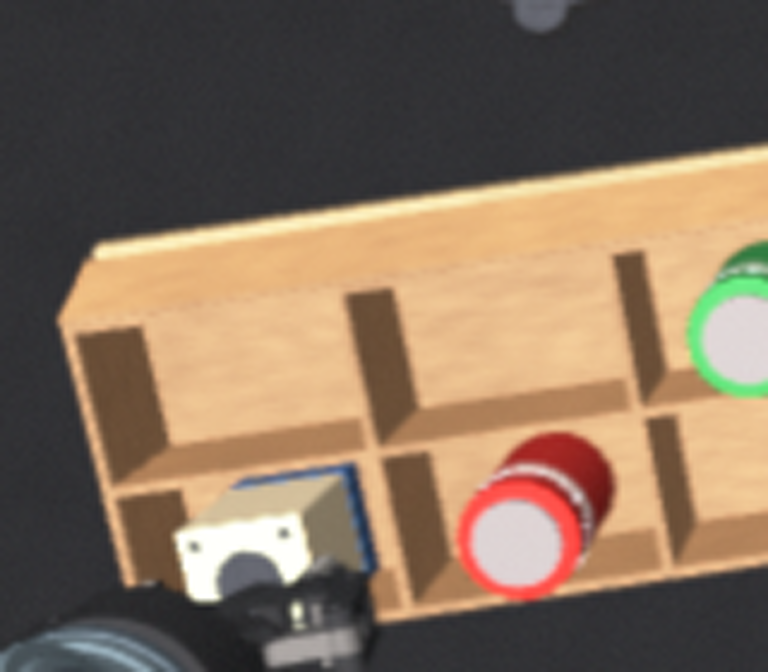

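The geometry relative to this block matches the first one, so I'll go in and grip.

```bash
python3 -m jog '[[[1,1,15],[0,0,0],0.72],[[1,1,30],[0,0,0],0.72],[[1,1,40],[0,0,0],0.72],[[1,1,46],[0,0,0],0.72],[[1,1,50],[0,0,0],0.72],[[1,1,50],[0,0,0],0.72]]'; python3 -m jog '[[[0,0,0],[0,0,0],0.5],[[0,0,0],[0,0,0],0.3],[[0,0,0],[0,0,0],0.3],[[0,0,0],[0,0,0],0.3],[[0,0,0],[0,0,0],0.3]]'; python3 - <<'E'
from h import *
pr()
go(box(*CP,-.0415,.1075,.191),boxrot())
E
```

```text
time_s: 26.07
eef_pos: [0.5024, 0.3736, 0.0923]
eef_rot: [0.174, -0.087, 0.981, 0.015]
wrist_force: [-0.6, 0.1, -0.4]
opening: 0.721
time_s: 26.48
eef_pos: [0.5026, 0.3741, 0.0931]
eef_rot: [0.174, -0.087, 0.981, 0.016]
wrist_force: [-2.5, 1.9, 4.6]
opening: 0.573
26.4833 [0.5026 0.3741 0.0931] [[-0.924, -0.176, 0.339], [-0.165, 0.984, 0.061], [-0.344, 0.0, -0.939]] [-2.5  1.9  4.6] 0.573 [ 0.51  0.25  1.84 -0.17  0.73 -1.13]
shift [   1.3   -0.5 -147.7] turn [-0.0009  0.0026 -0.0029] rows>= 3.5
```

```bash
python3 -m jog '[[[0,0,-15],[0,0,0],0.3],[[0,0,-40],[0,0,0],0.3],[[0,0,-70],[0,0,0],0.3],[[0,0,-100],[0,0,0],0.3],[[0,0,-130],[0,0,0],0.3],[[0,0,-160],[0,0,0],0.3],[[0,0,-180],[0,0,0],0.3],[[0,0,-180],[0,0,0],0.3]]'; python3 - <<'E'
from h import *
pr()
b,d=snap('side','s17',(160,60,340,240),4)
go([.50,.1,.27],down(.9))
E
```

```text
time_s: 27.15
eef_pos: [0.4423, 0.364, 0.2668]
eef_rot: [0.177, -0.087, 0.98, 0.017]
wrist_force: [1.3, 1.4, -2.6]
opening: 0.576
27.15 [0.4423 0.364  0.2668] [[-0.922, -0.177, 0.344], [-0.165, 0.984, 0.064], [-0.35, 0.002, -0.937]] [ 1.3  1.4 -2.6] 0.576 [ 0.56 -0.08  1.81 -0.15  1.08 -1.14]
shift [ -12.2 -269.6   -2.3] turn [0.1518 0.3328 0.8389] rows>= 7.3
```

View pics/s17.png

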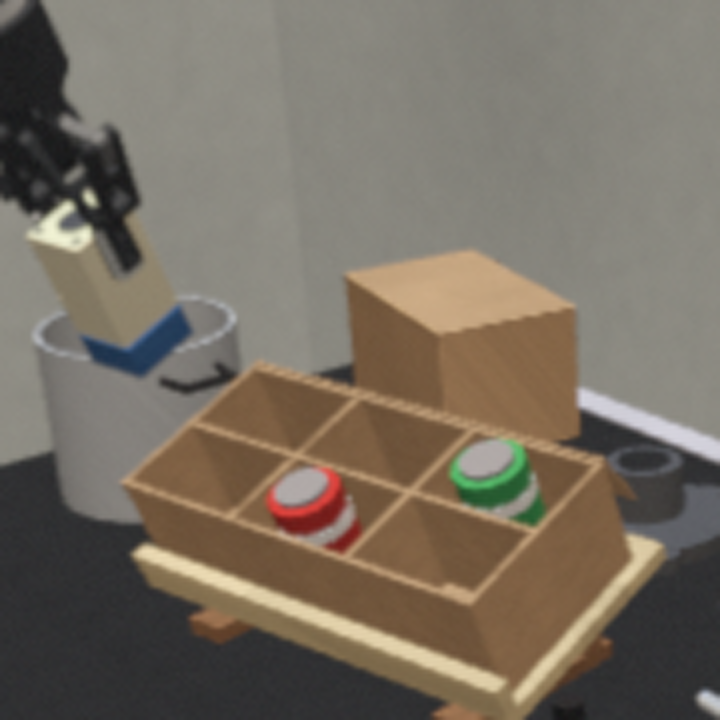

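The second block is lifted, and only the two cans are left in the carton. I'll carry it to the jig.

```bash
python3 -m jog '[[[-12,-270,-2],[0.152,0.333,0.839],0.3],[[-12,-270,-2],[0.152,0.333,0.839],0.3],[[-12,-270,-2],[0.152,0.333,0.839],0.3],[[-12,-270,-2],[0.152,0.333,0.839],0.3],[[-12,-270,-2],[0.152,0.333,0.839],0.3],[[-12,-270,-2],[0.152,0.333,0.839],0.3],[[-12,-270,-2],[0.152,0.333,0.839],0.3],[[-12,-270,-2],[0.152,0.333,0.839],0.3],[[-12,-270,-2],[0.152,0.333,0.839],0.3],[[-12,-270,-2],[0.152,0.333,0.839],0.3]]'; python3 - <<'E'
from h import *
pr()
go([.49,-.228,.16],down(0))
E
```

```text
time_s: 28.03
eef_pos: [0.4994, 0.0991, 0.267]
eef_rot: [-0.002, 0.329, 0.944, -0.001]
wrist_force: [-0.5, -0.7, -4.1]
opening: 0.578
28.0333 [0.4994 0.0991 0.267 ] [[-0.783, 0.622, -0.004], [0.622, 0.783, -0.0], [0.003, -0.003, -1.0]] [-0.5 -0.7 -4.1] 0.578 [-0.04 -0.01  1.7  -0.    1.45 -0.94]
shift [-196.3 -261.8  107.1] turn [-0.0037 -0.0017  0.8999] rows>= 8.3
```

```bash
python3 -m jog '[[[-196,-262,60],[-0.004,-0.002,0.9],0.3],[[-196,-262,60],[-0.004,-0.002,0.9],0.3],[[-196,-262,60],[-0.004,-0.002,0.9],0.3],[[-196,-262,60],[-0.004,-0.002,0.9],0.3],[[-196,-262,80],[-0.004,-0.002,0.9],0.3],[[-196,-262,107],[-0.004,-0.002,0.9],0.3],[[-196,-262,107],[-0.004,-0.002,0.9],0.3],[[-196,-262,107],[-0.004,-0.002,0.9],0.3],[[-196,-262,107],[-0.004,-0.002,0.9],0.3],[[-196,-262,107],[-0.004,-0.002,0.9],0.3],[[-196,-262,107],[-0.004,-0.002,0.9],0.3],[[-196,-262,107],[-0.004,-0.002,0.9],0.3]]'; python3 - <<'E'
from h import *
pr()
go([.49,-.228,.055],down(0))
E
```

```text
time_s: 29.03
eef_pos: [0.49, -0.2264, 0.1602]
eef_rot: [0.0, 0.706, 0.708, 0.0]
wrist_force: [0.0, 0.0, -3.0]
opening: 0.576
29.0333 [ 0.49   -0.2264  0.1602] [[-0.002, 1.0, 0.001], [1.0, 0.002, 0.0], [0.0, 0.001, -1.0]] [ 0.  0. -3.] 0.576 [-0.65  0.16  1.75  0.    1.24 -0.66]
shift [ -1.7  -0.  105.2] turn [ 0.0005 -0.0004  0.0025] rows>= 2.5
```

```bash
python3 -m jog '[[[0,0,35],[0,0,0],0.3],[[0,0,70],[0,0,0],0.3],[[0,0,95],[0,0,0],0.3],[[0,0,103],[0,0,0],0.3],[[0,0,106],[0,0,0],0.3],[[0,0,106],[0,0,0],0.3],[[0,0,106],[0,0,0],0.3]]'; python3 -m jog '[[[0,0,2],[0,0,0],0.3],[[0,0,4],[0,0,0],0.3],[[0,0,4],[0,0,0],0.3]]'; python3 -m jog '[[[0,0,1],[0,0,0],0.3],[[0,0,2],[0,0,0],0.3],[[0,0,2],[0,0,0],0.3]]'
```

```text
time_s: 29.62
eef_pos: [0.4917, -0.2267, 0.0563]
eef_rot: [0.002, 0.706, 0.708, 0.001]
wrist_force: [0.7, 0.0, -3.7]
opening: 0.578
time_s: 29.87
eef_pos: [0.4924, -0.2272, 0.0533]
eef_rot: [0.003, 0.706, 0.708, 0.001]
wrist_force: [-0.4, 0.2, -4.2]
opening: 0.576
time_s: 30.12
eef_pos: [0.4923, -0.2273, 0.0513]
eef_rot: [0.003, 0.706, 0.708, 0.001]
wrist_force: [0.1, 0.1, -4.0]
opening: 0.579
```

```bash
python3 -m jog '[[[0,0,1],[0,0,0],0.3],[[0,0,2],[0,0,0],0.3],[[0,0,2],[0,0,0],0.3]]';  python3 -m jog '[[[0,0,1],[0,0,0],0.3],[[0,0,2],[0,0,0],0.3],[[0,0,2],[0,0,0],0.3]]'
```

```text
time_s: 30.37
eef_pos: [0.4925, -0.2276, 0.0501]
eef_rot: [0.003, 0.706, 0.708, 0.001]
wrist_force: [-2.9, 0.6, 4.0]
opening: 0.581
time_s: 30.62
eef_pos: [0.4927, -0.2284, 0.0499]
eef_rot: [0.003, 0.706, 0.709, 0.0]
wrist_force: [-4.8, 1.0, 12.4]
opening: 0.578
```

```bash
python3 -m jog '[[[-4,0,-1],[0,0,0],0.3],[[-8,0,-1],[0,0,0],0.3],[[-10,0,-1],[0,0,0],0.3],[[-10,0,-1],[0,0,0],0.3]]'; python3 -m jog '[[[-2,0,0],[0,0,0],0.3],[[-4,0,0],[0,0,0],0.3],[[-4,0,0],[0,0,0],0.3]]'; python3 -m jog '[[[-2,0,0],[0,0,0],0.3],[[-3,0,0],[0,0,0],0.3],[[-3,0,0],[0,0,0],0.3]]'
```

```text
time_s: 30.95
eef_pos: [0.4926, -0.2389, 0.0506]
eef_rot: [0.003, 0.706, 0.708, 0.0]
wrist_force: [0.2, 0.9, -3.4]
opening: 0.576
time_s: 31.2
eef_pos: [0.4924, -0.2426, 0.0501]
eef_rot: [0.002, 0.706, 0.708, 0.0]
wrist_force: [-0.5, 1.4, -4.2]
opening: 0.574
time_s: 31.45
eef_pos: [0.4924, -0.243, 0.0501]
eef_rot: [0.001, 0.706, 0.708, 0.002]
wrist_force: [-0.0, 10.5, 3.2]
opening: 0.576
```

```bash
python3 -m jog '[[[0,0,0],[0,0,0],0.5],[[0,0,0],[0,0,0],0.62],[[0,0,0],[0,0,0],0.7],[[0,0,0],[0,0,0],0.75],[[0,0,0],[0,0,0],0.75],[[0,0,-20],[0,0,0],0.75],[[0,0,-50],[0,0,0],0.75],[[0,0,-90],[0,0,0],0.75],[[0,0,-130],[0,0,0],0.75],[[0,0,-150],[0,0,0],0.75],[[0,0,-150],[0,0,0],0.75]]'; python3 - <<'E'
from h import *
pr()
go([.46,.03,.2],down(np.pi/2-.4))
E
```

```text
time_s: 32.37
eef_pos: [0.4948, -0.2458, 0.2068]
eef_rot: [0.006, 0.706, 0.708, 0.002]
wrist_force: [1.2, -0.9, 0.2]
opening: 0.751
32.3667 [ 0.4948 -0.2458  0.2068] [[-0.003, 1.0, 0.012], [1.0, 0.003, -0.006], [-0.006, 0.012, -1.0]] [ 1.2 -0.9  0.2] 0.751 [-0.68  0.13  1.68  0.    1.32 -0.68]
shift [276.  -34.1   4.8] turn [ 0.0074  0.0121 -1.168 ] rows>= 9.3
```

```bash
python3 -m jog '[[[276,-34,5],[0.007,0.012,-1.168],0.6],[[276,-34,5],[0.007,0.012,-1.168],0.6],[[276,-34,5],[0.007,0.012,-1.168],0.6],[[276,-34,5],[0.007,0.012,-1.168],0.6],[[276,-34,5],[0.007,0.012,-1.168],0.6],[[276,-34,5],[0.007,0.012,-1.168],0.6],[[276,-34,5],[0.007,0.012,-1.168],0.6],[[276,-34,5],[0.007,0.012,-1.168],0.6],[[276,-34,5],[0.007,0.012,-1.168],0.6],[[276,-34,5],[0.007,0.012,-1.168],0.6],[[276,-34,5],[0.007,0.012,-1.168],0.6]]'; python3 - <<'E'
from h import *
pr()
b,d=snap('side','s20',(220,160,480,360),3)
b,d=snap('top','t20',(320,140,540,320),3.5)
E
```

```text
time_s: 33.28
eef_pos: [0.4597, 0.0303, 0.1991]
eef_rot: [-0.0, 0.198, 0.98, -0.0]
wrist_force: [-0.7, 0.6, -0.1]
opening: 0.601
33.2833 [0.4597 0.0303 0.1991] [[-0.922, 0.387, -0.0], [0.387, 0.922, 0.0], [0.0, -0.0, -1.0]] [-0.7  0.6 -0.1] 0.601 [-0.19 -0.07  1.9  -0.    1.31 -1.37]
```

View pics/s20.png

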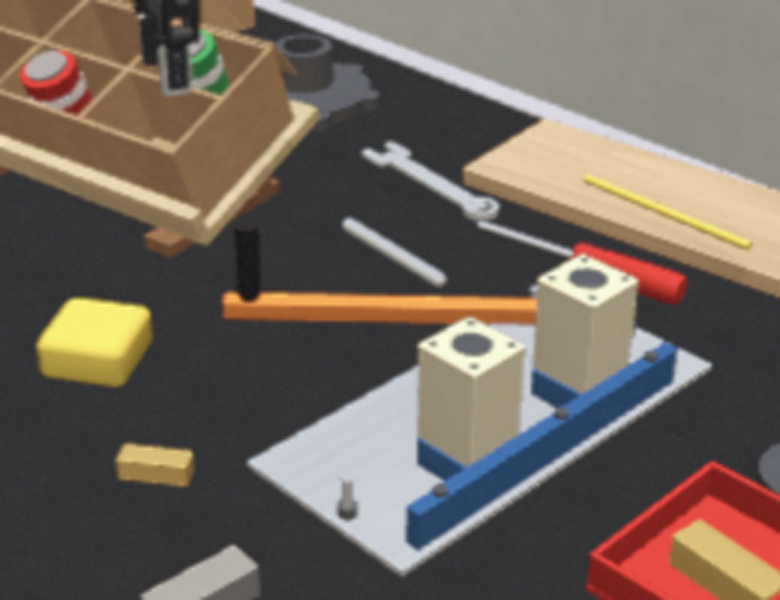

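View pics/t20.png

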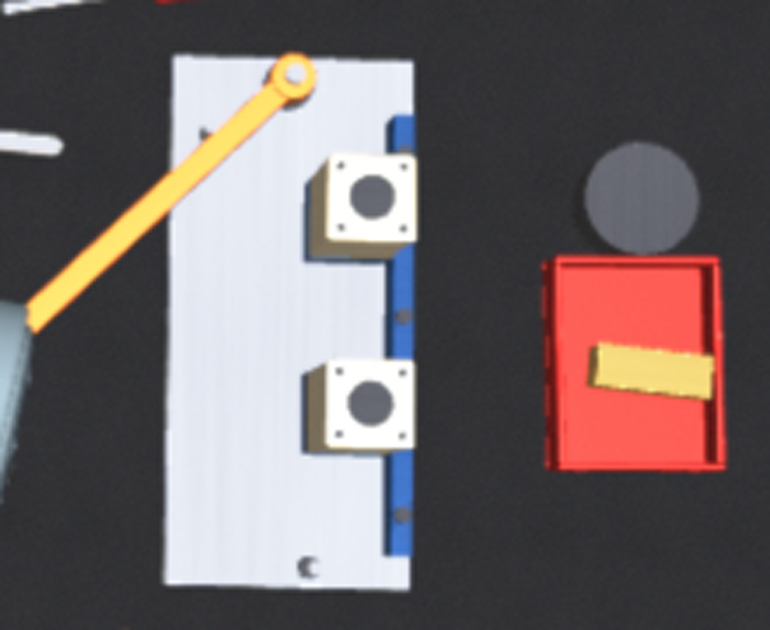

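```bash
python3 - <<'E'
from h import *
C=lambda x,y,z:at('top',320+x/3.5,140+y/3.5,z)
print(C(372,197,.106),C(370,403,.106))
d=np.load('pics/t20.npy')
for x,y in [(655,370),(605,365),(700,375),(372,197),(370,403),(640,300)]:
    u,v=320+x/3.5,140+y/3.5; o,r=ray('top',u,v); print((o+r*d[int(round(v)),int(round(u))]).round(4))
for e in ([(335,160),(410,158)],[(330,367),(410,365)]): pass
cs=np.array([C(*p,.028) for p in [(600,344),(713,356),(708,399),(592,383)]]); print('offcut',cs.mean(0)-[.527,-.418,0])
cropit(cv2.imread('pics/t20_raw.png'),'pics/c4.png',(395,160,535,285),5.6)
snap('side','s21',(400,280,540,380),5.5)
E
```

```text
[ 0.61095852 -0.24198073  0.106     ] [ 0.4919235  -0.24186643  0.106     ]
[ 0.5226 -0.4297  0.0261]
[ 0.5249 -0.3993  0.0261]
[ 0.5202 -0.4566  0.0272]
[ 0.6111 -0.2421  0.1053]
[ 0.4922 -0.2425  0.1025]
[ 0.5683 -0.4279  0.0028]
offcut [-0.0048913  -0.00996923  0.028     ]
```

View pics/c4.png

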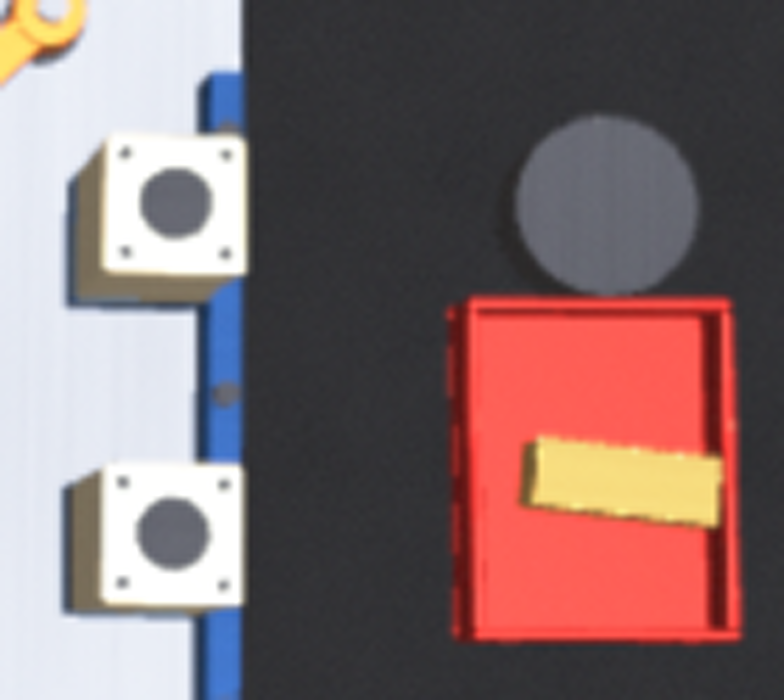

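View pics/s21.png

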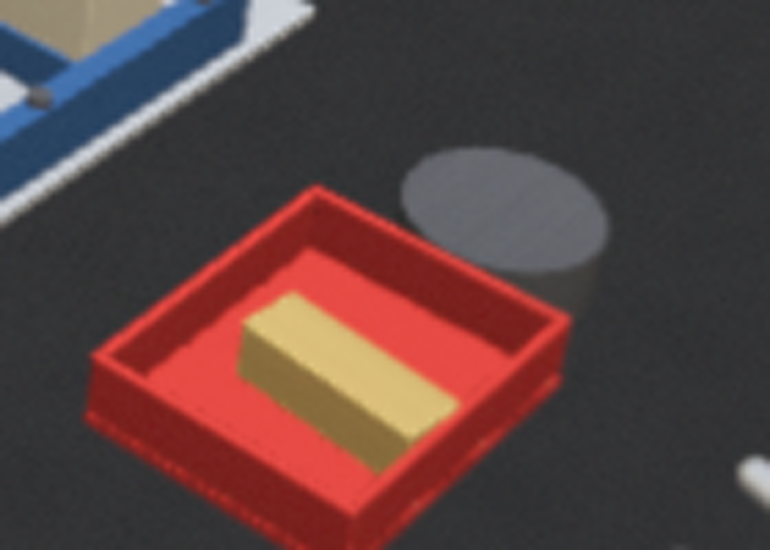

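The off-cut was nudged a few centimetres but still lies flat in the tray, about (-5, -10) mm from its centre. Both blocks stand square with jig y ≈ -32 mm and tops at about 0.105 m. Now I'll take hold around the post.

```bash
python3 - <<'E'
from h import *
pr()
q=(np.array([247,228])/3+[220,160]); print('post',at('side',*q,.096))
go([.4995,-.0026,.12],down(np.pi/2-.4))
E
```

```text
33.4333 [0.4599 0.0298 0.1994] [[-0.92, 0.391, -0.0], [0.391, 0.92, 0.0], [0.0, 0.0, -1.0]] [ 1.1 -0.1  0.5] 0.602 [-0.19 -0.07  1.9   0.    1.31 -1.36]
post [ 0.49840586 -0.00969034  0.096     ]
shift [-49.1 -14.4  79.4] turn [ 0.     -0.0002 -0.002 ] rows>= 2.3
```

```bash
python3 -m jog '[[[-49,-16,20],[0,0,0],0.6],[[-49,-16,50],[0,0,0],0.6],[[-49,-16,79],[0,0,0],0.6],[[-49,-16,79],[0,0,0],0.6],[[-49,-16,79],[0,0,0],0.6]]'; python3 - <<'E'
from h import *
pr()
b,d=snap('side','s22',(220,160,400,300),4.2)
go([.499,-.005,.031],down(np.pi/2-.4))
E
```

```text
time_s: 33.85
eef_pos: [0.497, -0.0039, 0.119]
eef_rot: [-0.003, 0.2, 0.98, 0.0]
wrist_force: [0.6, 0.0, 0.7]
opening: 0.6
33.85 [ 0.497  -0.0039  0.119 ] [[-0.92, 0.393, -0.005], [0.393, 0.92, 0.001], [0.005, -0.001, -1.0]] [0.6 0.  0.7] 0.6 [-0.25  0.12  1.88  0.    1.15 -1.41]
shift [-0.9 -0.7 89.8] turn [-0.     -0.0012 -0.003 ] rows>= 2.2
```

View pics/s22.png

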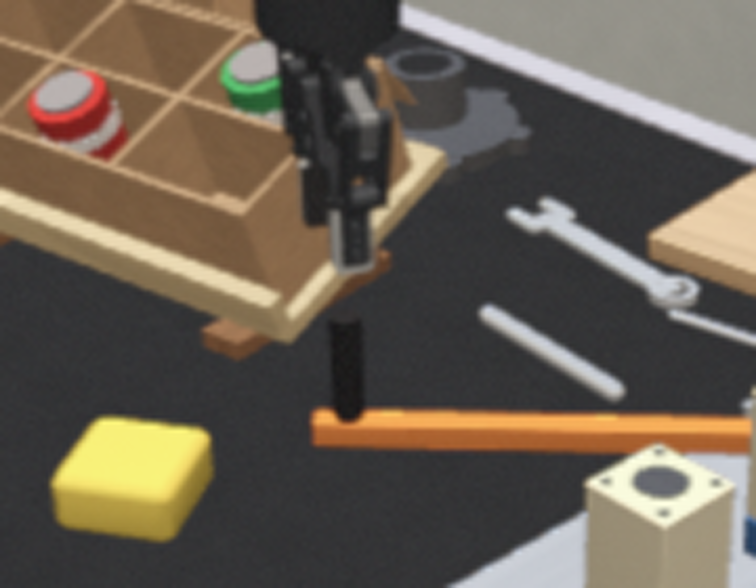

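```bash
python3 -m jog '[[[0,0,30],[0,0,0],0.6],[[0,0,60],[0,0,0],0.6],[[0,0,88],[0,0,0],0.6],[[0,0,88],[0,0,0],0.6],[[0,0,88],[0,0,0],0.45],[[0,0,88],[0,0,0],0.35],[[0,0,88],[0,0,0],0.35]]'; python3 - <<'E'
from h import *
pr()
piv=np.array([.698,-.207])
for t in (.7,.6,.5,.4,.3,.2,.1,.03,0,-.02):
    p=piv+.285*np.array([-np.cos(t),np.sin(t)]); print(t);go([*p,.031],down(np.pi/2-.4))
E
```

```text
time_s: 34.48
eef_pos: [0.5008, -0.0044, 0.0357]
eef_rot: [0.002, 0.2, 0.98, 0.0]
wrist_force: [-0.4, 0.7, -0.6]
opening: 0.352
34.4833 [ 0.5008 -0.0044  0.0357] [[-0.92, 0.392, 0.004], [0.392, 0.92, -0.001], [-0.004, 0.001, -1.0]] [-0.4  0.7 -0.6] 0.352 [-0.25  0.26  1.92  0.    0.96 -1.41]
0.7
shift [ 11.7 -25.6   4.6] turn [ 0.0008  0.0038 -0.0028] rows>= 0.7
0.6
shift [ 18.7 -53.2   4.6] turn [ 0.0008  0.0038 -0.0028] rows>= 1.4
0.5
shift [ 22.9 -81.4   4.6] turn [ 0.0008  0.0038 -0.0028] rows>= 2.0
0.4
shift [  24.2 -109.9    4.5] turn [ 0.0008  0.0038 -0.0028] rows>= 2.7
0.3
shift [  22.7 -138.3    4.5] turn [ 0.0008  0.0038 -0.0028] rows>= 3.4
0.2
shift [  18.4 -166.5    4.5] turn [ 0.0008  0.0038 -0.0028] rows>= 4.0
0.1
shift [  11.3 -194.     4.5] turn [ 0.0008  0.0038 -0.0028] rows>= 4.7
0.03
shift [   4.7 -212.9    4.5] turn [ 0.0008  0.0038 -0.0028] rows>= 5.1
0
shift [   1.4 -220.8    4.5] turn [ 0.0008  0.0038 -0.0028] rows>= 5.3
-0.02
shift [  -0.9 -226.     4.5] turn [ 0.0008  0.0038 -0.0028] rows>= 5.4
```

```bash
python3 -m jog '[[[6,-12,2],[0,0,0],0.35],[[12,-26,4],[0,0,0],0.35],[[16,-40,4],[0,0,0],0.35],[[19,-53,4],[0,0,0],0.35],[[21,-67,4],[0,0,0],0.35],[[23,-81,4],[0,0,0],0.35],[[24,-95,4],[0,0,0],0.35],[[24,-110,4],[0,0,0],0.35],[[23,-124,4],[0,0,0],0.35],[[23,-138,4],[0,0,0],0.35],[[21,-152,4],[0,0,0],0.35],[[18,-166,4],[0,0,0],0.35],[[15,-180,4],[0,0,0],0.35],[[11,-194,4],[0,0,0],0.35],[[8,-204,4],[0,0,0],0.35],[[5,-211,4],[0,0,0],0.35],[[5,-211,4],[0,0,0],0.35]]'; python3 - <<'E'
from h import *
pr()
b,d=snap('side','s23',(220,180,420,330),4)
E
```

```text
time_s: 35.9
eef_pos: [0.414, -0.1985, 0.0324]
eef_rot: [0.003, 0.201, 0.98, -0.001]
wrist_force: [-0.6, 1.1, 0.5]
opening: 0.352
35.9 [ 0.414  -0.1985  0.0324] [[-0.919, 0.393, 0.005], [0.393, 0.919, -0.003], [-0.006, -0.0, -1.0]] [-0.6  1.1  0.5] 0.352 [-0.71  0.18  2.03  0.    0.93 -1.88]
```

View pics/s23.png

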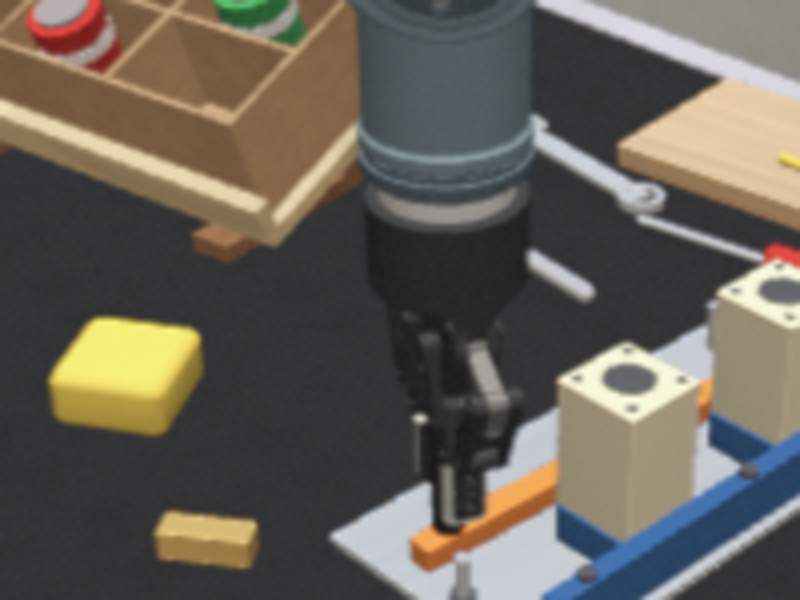

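```bash
python3 -m jog '[[[-1,-3,0],[0,0,0],0.35],[[-2,-6,0],[0,0,0],0.35],[[-2,-6,0],[0,0,0],0.35]]'; python3 -m jog '[[[-1,-3,0],[0,0,0],0.35],[[-2,-5,0],[0,0,0],0.35],[[-2,-5,0],[0,0,0],0.35]]'
```

```text
time_s: 36.2
eef_pos: [0.4134, -0.2039, 0.0322]
eef_rot: [0.003, 0.2, 0.98, -0.0]
wrist_force: [-0.9, -0.4, 0.4]
opening: 0.347
time_s: 36.45
eef_pos: [0.4134, -0.2095, 0.0322]
eef_rot: [0.003, 0.2, 0.98, -0.0]
wrist_force: [-0.6, -0.4, 0.1]
opening: 0.351
```

```bash
python3 -m jog '[[[-1,-2,0],[0,0,0],0.35],[[-1,-3,0],[0,0,0],0.35],[[-1,-3,0],[0,0,0],0.35]]'; python3 -m jog '[[[-1,-2,0],[0,0,0],0.35],[[-1,-3,0],[0,0,0],0.35],[[-1,-3,0],[0,0,0],0.35]]'
```

```text
time_s: 36.7
eef_pos: [0.4134, -0.2119, 0.0321]
eef_rot: [0.003, 0.201, 0.98, 0.0]
wrist_force: [2.9, 4.3, 0.3]
opening: 0.349
time_s: 36.95
eef_pos: [0.4133, -0.2119, 0.0319]
eef_rot: [0.002, 0.201, 0.98, 0.003]
wrist_force: [4.2, 14.7, 6.4]
opening: 0.35
```

The stop is felt at 15 N. I'll centre the jaws on the post, open and rise.

```bash
python3 -m jog '[[[2,5,0],[0,0,0],0.35],[[2,5,0],[0,0,0],0.5],[[2,5,0],[0,0,0],0.55],[[2,5,0],[0,0,0],0.55],[[2,5,-40],[0,0,0],0.55],[[2,5,-80],[0,0,0],0.55],[[2,5,-120],[0,0,0],0.55],[[2,5,-160],[0,0,0],0.55]]'; python3 - <<'E'
from h import *
pr()
go([.36,.12,.25],down(np.pi/2-.4))
E
```

```text
time_s: 37.62
eef_pos: [0.4121, -0.2076, 0.1936]
eef_rot: [0.002, 0.201, 0.98, 0.003]
wrist_force: [0.8, -1.1, -0.1]
opening: 0.549
37.6167 [ 0.4121 -0.2076  0.1936] [[-0.919, 0.394, 0.005], [0.394, 0.919, 0.005], [-0.003, 0.007, -1.0]] [ 0.8 -1.1 -0.1] 0.549 [-0.73 -0.06  1.9   0.01  1.3  -1.9 ]
shift [176.9 281.  -54.9] turn [ 0.007   0.0026 -0.0052] rows>= 8.1
```

```bash
python3 -m jog '[[[177,281,-55],[0,0,0],0.55],[[177,281,-55],[0,0,0],0.55],[[177,281,-55],[0,0,0],0.55],[[177,281,-55],[0,0,0],0.55],[[177,281,-55],[0,0,0],0.55],[[177,281,-55],[0,0,0],0.55],[[177,281,-55],[0,0,0],0.55],[[177,281,-55],[0,0,0],0.55],[[177,281,-55],[0,0,0],0.55],[[177,281,-55],[0,0,0],0.55]]'; python3 - <<'E'
from h import *
pr()
b,d=snap('side','s24',(220,160,480,360),3)
b,d=snap('top','t24',(340,140,540,320),4)
E
```

```text
time_s: 38.45
eef_pos: [0.3597, 0.122, 0.2508]
eef_rot: [0.003, 0.198, 0.98, 0.003]
wrist_force: [0.6, -0.8, -0.1]
opening: 0.548
38.45 [0.3597 0.122  0.2508] [[-0.921, 0.389, 0.007], [0.389, 0.921, 0.005], [-0.004, 0.007, -1.0]] [ 0.6 -0.8 -0.1] 0.548 [ 0.01 -0.34  2.01  0.01  1.46 -1.17]
```

View pics/s24.png

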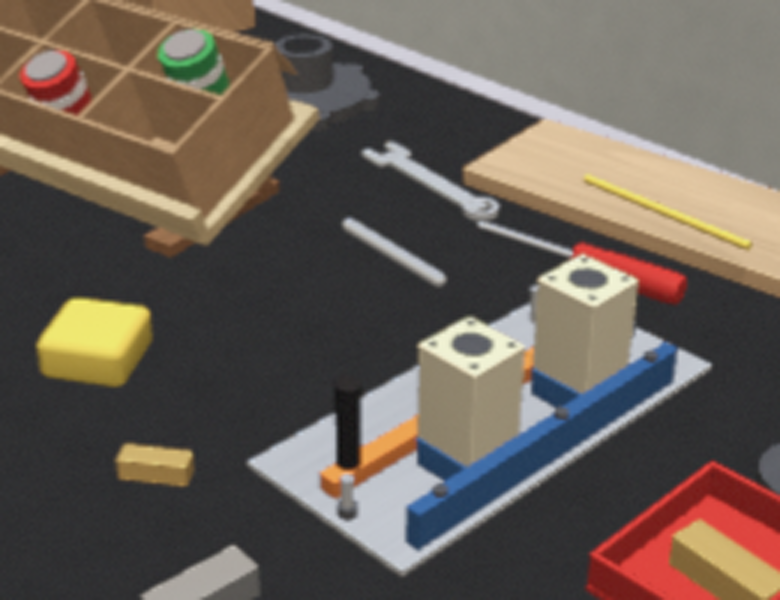

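View pics/t24.png

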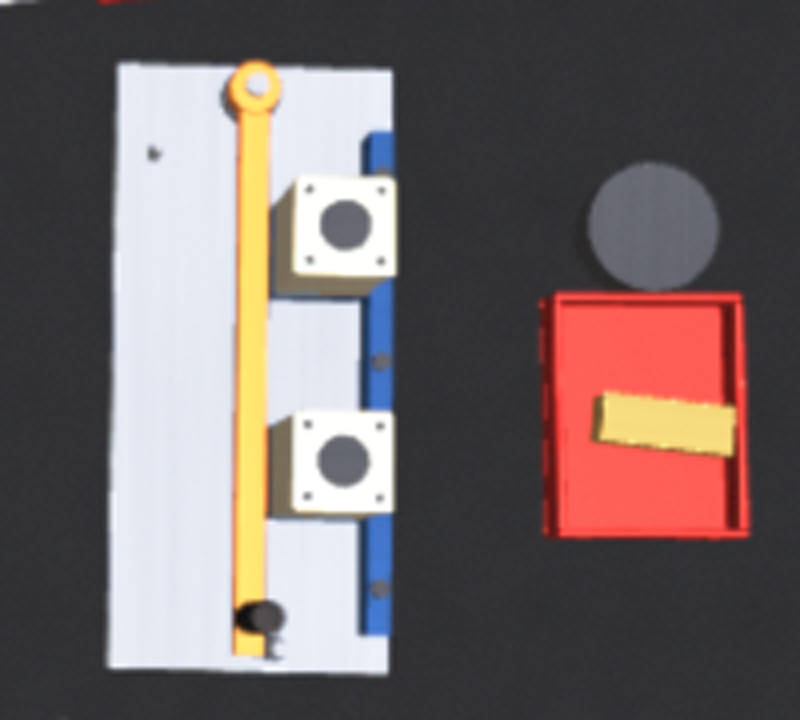

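```bash
python3 - <<'E'
from h import *
C=lambda x,y,z:at('top',340+x/4,140+y/4,z)
a=C(257,85,.035);b=C(267,616,.096); dd=b-a; print('bar',np.arctan2(dd[1],-dd[0]),b)
# edges of bar top z=.030
e1=C(254,120,.03);e2=C(250,650,.03); dd=e2-e1; print('bar edge',np.arctan2(dd[1],-dd[0]))
for x,y in [(346,225),(344,461)]: print(C(x,y,.106)-[.55,-.21,0])
print(C(666,424,.028)-[.527,-.418,0])
hand_in()
E
```

```text
bar 0.0022117069293955886 [ 0.41366184 -0.20639965  0.096     ]
bar edge -0.0046536931460010615
[ 0.06104243 -0.03241175  0.106     ]
[-0.05827623 -0.03243852  0.106     ]
[-0.00521802 -0.00968862  0.028     ]
the job is handed in; nothing more can be done
```

The job is finished and handed in at about 38.5 s of robot time; `hand_in()` reports no verdict, so these are my own checks.

**What I did:** I swung the keeper bar open to its stop and put the larger brass off-cut in the red tray. Then I stood both blocks (only two were in the carton) against the fence. Last, I swung the bar shut until I felt its stop, and moved the arm clear.

**Last camera checks before handing in:**
- **Blocks:** both stand upright and square, at jig x = +61 and -58 mm, y ≈ -32 mm. Their tops are level with the expected 106 mm.
- **Bar:** it reads about 0 rad, within roughly 0.005.
- **Off-cut:** it lies flat in the tray, about (-5, -10) mm from the centre. It was nudged once after I placed it, but stayed well inside.
- **Everything else:** the spray cans are still in their cells, and nothing else looks moved.

**What disagreed:** the fingertips turned out to be about 19 mm behind the reported TCP, not 14 mm ahead of it. The first grasp of the off-cut therefore closed on air. I found the true offset by touching the jig plate, which pressed it with about 51 N at the wrist (limit 120 N), and used it from then on.

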